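Set rinsed mixing cups on the drying pegs

ROBOT

A 6-joint arm with a two-finger parallel gripper is mounted at the origin on the work surface. World frame = base frame: x ahead of the robot, y to its left, z up, the work surface at z = 0. Lengths are in mm, angles in rad, forces in N, time in s.
With the tool pointing down it reaches from about 350 to 850 mm from the base axis. Payload 8.1 kg.
Tool frame: the origin (TCP) lies midway between the tips of the shut fingers; the grasp point (between the pads) lies 19 mm behind it (tcp_to_grasp is the distance from the TCP to the grasp point, in mm); z points along the fingers, y is the line along which they close (so a half turn about z gives the same grasp; the last joint's range is limited). The gripper opens to 93 mm and grips with 3 to 60 N. Pads are 15 mm wide; open, the fingers measure 128 mm over their backs; the gripper's body (75 mm by 188 mm) begins 65 mm behind the grasp point.
Start: joints at [1.065, 0.13, 1.488, -0, 1.523, -0.085], TCP at [245.074, 547.671, 192.835] pointing down, gripper open.
Joint ranges: [-2.96, 2.96], [-0.89, 2.26], [0.02, 2.5], [-1.34, 4.48], [0, 2.73], [-2.66, 2.66]. Speed limits (rad/s): [2.39, 2.39, 2.79, 3.14, 3.14, 3.14].

INTERFACE

Orientations are given as a unit quaternion [w, x, y, z].
In Python, from bench import read_state, grab_frame, get_calibration, job_done, tcp_to_grasp gives the robot as it stands.
- The arm moves only by the tool jog_arm, never from a script. Its argument "commands" is a list of rows, each an object of numbers: "dx", "dy", "dz": the shift along the world's x, y, z in units of 0.025 m (1.0 is 0.025 m); "ax", "ay", "az": the turn, a rotation vector about the world's x, y, z in units of pi/2 rad (1.0 is pi/2 rad); "jaw": the opening, from -1 (shut) to 1 (fully open). In form: [{"dx": .., "dy": .., "dz": .., "ax": .., "ay": .., "az": .., "jaw": ..}, ...]. A call has 1 to 20 rows; each row shifts and turns the commanded pose from where the row before left it; what a row does not reach is not made up. A row lasts 1/10 s, in which the tool goes at most 50 mm and 8.59 degrees, less where a joint would pass 70% of its speed; a pose out of reach is approached as far as the arm can. A call with a number of a shift or a turn outside -1 to 1 is refused whole. A call with a gripper value outside its range is refused whole. The fingers move at their own pace and stop on an object; "force" is the grip in N (left out, the last holds). Time passes only in rows, so rows that do not move let the fingers close. It gives the time, the measured TCP pose, the force, the opening and the grip force at its end, in the units of the state.
- read_state(): the state, without advancing time (a new reading comes with each control period).
- grab_frame(name): name is "side" or "top"; returns (picture, depth): 480x640x3 uint8, red, green, blue; 480x640 float32, mm along the optical axis (not along the pixel's ray), 0 where there is no reading.
- get_calibration(name): a dict with "fovy" (degrees; the focal length in pixels is half the picture's height over the tangent of half this angle, whatever the lens; pixels are square), "cx", "cy" (the principal point, pixels), "pose" (4x4, takes a point from camera to world coordinates). Camera axes: x right, y down, z forward; pixel columns grow to the right and rows downward; lengths in mm; the calibration is good to about 2 mm. A picture is of the moment at which its call begins. get_calibration takes no time and is no camera call.
- job_done(): hands the job in; it is judged then, once.
The state is a dict: "time_s": time; "joint_pos": joint angles; "dq": joint speeds; "tau": joint torques, N m; "position": TCP position; "ee_rot": TCP orientation; "contact_force": force on the tool from outside, world axes, zero at the start; "torque": the same for the moment, N m; "opening": finger opening in mm; "grip_force": force on a finger pad.
Only numpy, scipy, OpenCV 4.12 (cv2) and the standard library are available. Lean on these libraries where they do the work, as an engineer would, in place of code of your own. Each camera call takes 0.05 s, during which the arm holds its last target. There are 200 camera calls.

TASK

Take the two thin-walled mixing cups that lie draining in the sloping cradles, with a very light grip so that they are not squeezed, and put each one upside down over its own free peg of the drying rack, lowering it gently until its rim rests flat on the board. Do not drop or knock the cups, leave the cup that is already drying where it is, and do not disturb the bottle, jars, tin and spatula standing around.

Things in the scene. Friction and masses are not known exactly. Their poses are not given: they have to be found in the camera images.
- cup_a: thin white cup, straight cylinder 58 mm outside diameter, 90 mm long, wall 3 mm, base 4 mm, blue band at the base, 60 g. Origin: centre of the base's outer face; +z runs along the axis to the open mouth. Starts lying in cradle_a, mouth 35 degrees below level towards the cradle's -x. Damaged by over 60 N of finger force in all (30 N a pad; grip at 20 N) or knocks over 30 N
- cup_b: the same kind of cup, same frame and limits, lying in cradle_b
- cradle_a: fixed steel drip tray 150 x 86 x 12 mm with two sloping wire rails (8 mm thick, 32 mm apart) under the cup and a yellow stop plate, 50 mm wide, at the low end (-x) under the rim. Origin: centre of its underside, on the table; x along the tray. Cup axis in this frame: base centre at (37, 0, 112) mm, mouth centre at (-37, 0, 60) mm
- cradle_b: the same kind of cradle, holding cup_b
- rack: fixed drying rack: grey slotted board 130 x 330 x 20 mm on the table carrying three pegs in a row along its y axis at -110, 0 and 110 mm; two are free, one has a cup on it. Origin: centre of its underside; its front (robot side) is -x
- peg_1: free upright blue drying peg, 30 mm diameter, 75 mm high with a tapered tip, fixed on the rack's board. Origin: centre of its foot, on the board's top face (20 mm above the table); z up
- peg_2: the other free peg, as peg_1
- cup_dry: bystander: the same cup but with a red band, already upside down on the third peg (which of the three varies). Origin: centre of its base, which is now uppermost, 110 mm above the table
- wash_bottle: bystander: white wash bottle with yellow cap and thin bent spout, diameter 56 mm, 150 mm to the top of the cap, spout to 185 mm; standing, origin at the centre of its underside
- jar_front: bystander: white jar with white lid, diameter 64 mm, 70 mm high, on the robot's side of the rack; origin at the centre of its underside
- jar_back: bystander: white jar with yellow lid, diameter 76 mm, 85 mm high, behind the rack; origin at the centre of its underside
- tin: bystander: steel tin, diameter 70 mm, 100 mm high, behind the cradles; origin at the centre of its underside
- spatula: bystander: small spatula 150 mm long with a black handle, lying on the table on the robot's side of the work; origin at the middle of its underside
There are look-alikes about, which are no part of the job. What is shaped like the cup_a but turquoise is not meant. What is shaped like the cup_b but green is not meant.

How it is judged (in metres and radians):
At the end, for the whole second after the job is handed in: One cup upside down over each free peg, rim flat on the board (axis within 0.1 rad of vertical, base 85-95 mm above the board, centre within 16 mm of the peg), at rest, released; the drying cup within 15 mm and the other bystanders within 25 mm of their start ((((horizontal distance between cup_a and peg_1 below 0.016 m and z of cup_a in the frame of peg_1 between 0.085 and 0.095 m and angle between cup_a's own z axis and vertical above 3.04 rad and linear speed of cup_a below 0.02 m/s) and (horizontal distance between cup_b and peg_2 below 0.016 m and z of cup_b in the frame of peg_2 between 0.085 and 0.095 m and angle between cup_b's own z axis and vertical above 3.04 rad and linear speed of cup_b below 0.02 m/s)) or ((horizontal distance between cup_a and peg_2 below 0.016 m and z of cup_a in the frame of peg_2 between 0.085 and 0.095 m and angle between cup_a's own z axis and vertical above 3.04 rad and linear speed of cup_a below 0.02 m/s) and (horizontal distance between cup_b and peg_1 below 0.016 m and z of cup_b in the frame of peg_1 between 0.085 and 0.095 m and angle between cup_b's own z axis and vertical above 3.04 rad and linear speed of cup_b below 0.02 m/s))) and distance of cup_dry from where it was at the start of the episode below 0.015 m and distance of each of wash_bottle, jar_front, jar_back, tin, spatula from where it was at the start of the episode below 0.025 m); the robot touches nothing.
It fails at once if a cup is squeezed: total finger force on it over 60 N (about 30 N a pad) (contact force between the fingers and cup_a above 60 N or contact force between the fingers and cup_b above 60 N).
It fails at once if a cup is pressed or knocked against the rack, a peg or a bystander with more than 30 N, or against a cradle with more than 45 N ((contact force between cup_a and rack above 30 N or contact force between cup_a and peg_1 above 30 N or contact force between cup_a and peg_2 above 30 N or contact force between cup_a and cradle_a above 45 N or contact force between cup_a and cradle_b above 45 N or contact force between cup_a and cup_dry above 30 N or contact force between cup_a and wash_bottle above 30 N or contact force between cup_a and jar_front above 30 N or contact force between cup_a and jar_back above 30 N or contact force between cup_a and tin above 30 N) or (contact force between cup_b and rack above 30 N or contact force between cup_b and peg_1 above 30 N or contact force between cup_b and peg_2 above 30 N or contact force between cup_b and cradle_a above 45 N or contact force between cup_b and cradle_b above 45 N or contact force between cup_b and cup_dry above 30 N or contact force between cup_b and wash_bottle above 30 N or contact force between cup_b and jar_front above 30 N or contact force between cup_b and jar_back above 30 N or contact force between cup_b and tin above 30 N)).
It fails at once if a cup is dropped: it moves faster than 0.5 m/s out of the fingers (a fall of over 1 cm) ((contact force between the fingers and cup_a below 0.05 N and linear speed of cup_a above 0.5 m/s) or (contact force between the fingers and cup_b below 0.05 N and linear speed of cup_b above 0.5 m/s)).
It fails at once if the cup already drying is moved by more than 15 mm or lifted (distance of cup_dry from where it was at the start of the episode above 0.015 m).
It fails at once if a bystander (wash bottle, jar, tin, spatula) is moved by more than 25 mm (distance of any of wash_bottle, jar_front, jar_back, tin, spatula from where it was at the start of the episode above 0.025 m).
It also fails if it takes over 72 s, if anything falls off the work surface, if the arm or the gripper's body presses on something with over 40 N, if the wrist force passes 120 N, or if a joint passes its speed limit or range.

## Working session

There is one attempt and no reset: what is moved stays moved. The work goes in short steps, Python scripts to look and compute and a tool call to move; the robot and the scene stay as the last step left them, time stands still between calls to the robot, and variables do not carry over. Pictures are saved under pics/ and viewed, at most 10 in all, crops included, and the job is handed in when it is done.

Besides the shell and the picture viewer there is one more tool, called after "Request:" as name([rows], argument=value, ...), one row to a line, values as JSON. jog_arm: Moves the arm, as the interface text tells. Shifts and turns lie within -1 to 1; 1 stands for 0.025 m of shift or pi/2 rad of turn. Its arguments: {"type":"object","properties":{"commands":{"type":"array"},"force":{"type":"number"}},"required":["commands"]}

```bash
mkdir -p pics; cat > h.py <<'E'
import numpy as np, cv2
from bench import *
def cloud(n):
    im,d=grab_frame(n); c=get_calibration(n)
    f=240/np.tan(np.radians(c["fovy"])/2)
    v,u=np.mgrid[0:480,0:640]
    P=np.stack([(u-c["cx"])/f*d,(v-c["cy"])/f*d,d],-1)
    T=np.array(c["pose"]); W=P@T[:3,:3].T+T[:3,3]
    W[d==0]=np.nan
    return im,W
def save(n,im): cv2.imwrite("pics/"+n,cv2.cvtColor(im,cv2.COLOR_RGB2BGR))
E
python3 - <<'E'
from h import *
for n in("top","side"):
    im,W=cloud(n); save(n+"0.png",im); np.savez(n+"0.npz",im=im,W=W)
    print(n,np.round(get_calibration(n)["pose"],2).tolist(),get_calibration(n)["fovy"])
print(read_state(), tcp_to_grasp)
E
```

```text
top [[0.0, -0.99, 0.12, 365.28], [-1.0, -0.0, 0.01, 87.95], [-0.01, -0.12, -0.99, 1690.02], [0.0, 0.0, 0.0, 1.0]] 42.963892095070285
side [[1.0, -0.04, 0.03, 538.11], [-0.05, -0.73, 0.69, -766.67], [-0.01, -0.69, -0.73, 1032.79], [0.0, 0.0, 0.0, 1.0]] 43.88154197391577
{'time_s': 0.1, 'joint_pos': array([ 1.06459707e+00,  1.31080587e-01,  1.48916926e+00,  3.10688432e-05,
        1.52299218e+00, -8.54267939e-02]), 'dq': array([-0.000203  , -0.00138466, -0.00238446,  0.00097254, -0.00143278,
        0.0013223 ]), 'tau': array([ 1.58926210e-03, -5.61336637e+01, -4.93098056e+01,  7.71327666e-02,
        2.89715681e-02, -5.86167607e-05]), 'position': array([244.79370401, 547.18756782, 191.89600999]), 'ee_rot': array([-2.55253833e-04,  2.08838297e-01,  9.77949838e-01, -7.84346793e-04]), 'contact_force': array([ 0.25893457, -0.66573205, -0.19701287]), 'torque': array([-0.04343457,  0.04139802,  0.00494908]), 'grip_force': 0.0, 'opening': 93.11844155623217} 18.8
```

View pics/top0.png

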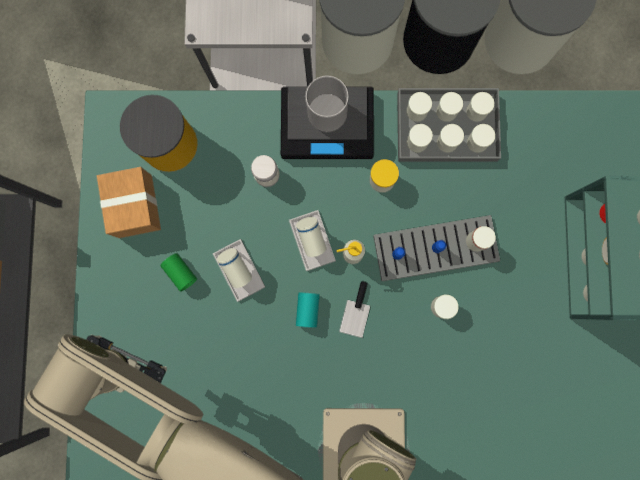

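View pics/side0.png

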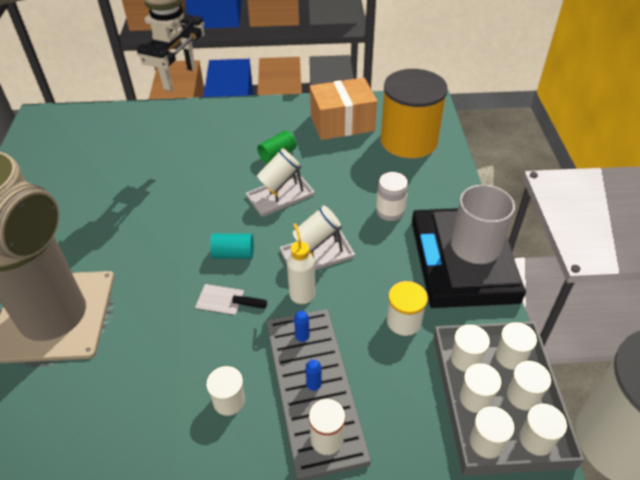

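The top view shows two white cups with a blue band lying in the cradles, at (312,237) and (236,267). These could be mistaken for them:
- the turquoise cup at (308,310)
- the green cup at (178,272)
- the red-band cup on the rack at (484,237)
- the jar at (445,307)
- the white cups in the box at about (450,120)

I choose the two in the cradles. The free pegs are the blue ones at (399,253) and (439,246). In the side view, the cups are at (318,230) and (278,172), and the pegs at (302,325) and (314,375).

```bash
cat > m.py <<'E'
from h import *
from scipy.optimize import least_squares
D={n:np.load(n+"0.npz") for n in("top","side")}
W={n:D[n]["W"] for n in D}
def near(n,x,y,r,z0,z1):
    w=W[n]; m=(np.hypot(w[...,0]-x,w[...,1]-y)<r)&(w[...,2]>z0)&(w[...,2]<z1); return m
def fit(P,c0,yaw0):
    def res(p):
        a=np.array([np.cos(p[3])*np.cos(p[4]),np.sin(p[3])*np.cos(p[4]),np.sin(p[4])])
        q=P-p[:3]; r=np.linalg.norm(q-np.outer(q@a,a),axis=1)-29
        return np.r_[r,((p[:3]-c0)@a)*.1]
    s=least_squares(res,np.r_[c0,yaw0,.61],loss="soft_l1",f_scale=2); p=s.x
    a=np.array([np.cos(p[3])*np.cos(p[4]),np.sin(p[3])*np.cos(p[4]),np.sin(p[4])])
    t=(P-p[:3])@a
    return p,a,np.percentile(t,[1,5,95,99]),np.median(abs(s.fun))
hsv={n:cv2.cvtColor(D[n]["im"],cv2.COLOR_RGB2HSV) for n in D}
for nm,(u,v) in {"R":(312,237),"L":(236,267)}.items():
    c=W["top"][v,u]; print(nm,"pix",c.round(1))
    for ns in (("top",),("side",),("top","side")):
        P=[]
        for n in ns:
            m=near(n,c[0],c[1],60,70,160)&((hsv[n][...,1]<60)&(hsv[n][...,2]>120)|(abs(hsv[n][...,0].astype(int)-108)<15))
            P.append(W[n][m])
        P=np.vstack(P); p,a,t,e=fit(P,c-[0,0,29],.3)
        print(ns,len(P),"c",p[:3].round(1),"yaw,tilt",np.degrees(p[3:]).round(1),"t",t.round(1),"res",e.round(2), "base",(p[:3]+a*t[2:].mean()).round(1))
for n in D:
    h=hsv[n]; m=(abs(h[...,0].astype(int)-115)<12)&(h[...,1]>150)&(h[...,2]>60)
    k,l,s,ce=cv2.connectedComponentsWithStats(m.astype(np.uint8))
    for i in range(1,k):
        w=W[n][l==i]; 
        if s[i,4]>30: print(n,"blue",ce[i].round(),s[i,4],np.nanmedian(w,0).round(1),"zmax",np.nanpercentile(w[:,2],97).round(1),"mid",((np.nanpercentile(w,3,axis=0)+np.nanpercentile(w,97,axis=0))/2).round(1))
for nm,(u,v) in dict(dry=(484,237),jarf=(445,307),jarb=(385,173),tin=(264,167),bottle=(354,250),teal=(308,310),green=(178,272)).items():
    c=W["top"][v,u]; m=near("top",c[0],c[1],45,c[2]-8,c[2]+8); w=W["top"][m]
    print(nm,c.round(0),((w.min(0)+w.max(0))/2).round(0))
# rack board top
c=W["top"][246,439]; m=near("top",c[0],c[1],260,12,26); 
k,l,s,ce=cv2.connectedComponentsWithStats(m.astype(np.uint8)); w=W["top"][l==1+np.argmax(s[1:,4])]
r=cv2.minAreaRect(w[:,:2].astype(np.float32)); print("rack",r,np.median(w[:,2]))
for nm,(u,v) in {"R":(312,237),"L":(236,267)}.items():
    c=W["top"][v,u]; m=near("top",c[0],c[1],100,8,125); w=W["top"][m]
    k,l,s,ce=cv2.connectedComponentsWithStats(m.astype(np.uint8)); w=W["top"][l==l[v,u]]
    print("tray",nm,cv2.minAreaRect(w[:,:2].astype(np.float32)))
im=D["top"]["im"][200:300,190:350]; save("crop.png",cv2.resize(im,None,fx=5,fy=5,interpolation=cv2.INTER_CUBIC))
E
python3 m.py
```

```text
R pix [557.8 138.7 115. ]
('top',) 811 c [559.6 140.9  82.5] yaw,tilt [19.  35.5] t [-38.8 -33.5  51.3  52.6] res 1.93 base [599.6 154.7 112.7]
('side',) 1000 c [559.  141.3  83.2] yaw,tilt [18.9 35.3] t [-38.3 -24.8  48.4  49.1] res 1.46 base [596.7 154.2 111.4]
('top', 'side') 1811 c [559.3 141.1  82.9] yaw,tilt [19.  35.4] t [-38.8 -30.4  50.2  52. ] res 1.65 base [598.7 154.7 112.5]
L pix [478.8 334.9 116.1]
('top',) 811 c [477.3 342.8  83.8] yaw,tilt [27.7 35.3] t [-39.9 -34.8  49.7  51.3] res 2.07 base [513.8 362.  113. ]
('side',) 863 c [476.6 343.1  84.4] yaw,tilt [28.2 35.6] t [-41.2 -36.3  45.8  47.2] res 1.6 base [510.  360.9 111.5]
('top', 'side') 1674 c [477.  342.9  84.1] yaw,tilt [28.  35.4] t [-41.  -35.6  48.7  50.5] res 1.77 base [512.7 361.9 112.8]
top blue [439. 246.] 127 [ 538.5 -195.1   87.5] zmax 98.1 mid [ 539.8 -198.4   64.4]
top blue [398. 253.] 114 [519.7 -88.5  88.1] zmax 98.3 mid [520.9 -90.7  68.1]
side blue [216.  12.] 1291 [ 254.9 1301.4   21.6] zmax 66.8 mid [ 242.4 1327.2   16. ]
side blue [228.  79.] 1577 [ 245.7 1443.2 -338.6] zmax -329.1 mid [ 242.1 1445.9 -355.1]
side blue [301. 326.] 373 [ 522.6 -104.3   72.1] zmax 95.5 mid [522.6 -99.   60.2]
side blue [313. 375.] 394 [ 541.  -212.6   73.8] zmax 95.8 mid [ 541.2 -207.9   61.2]
dry [ 560. -310.  105.] [ 560. -310.  106.]
jarf [ 378. -212.   70.] [ 381. -215.   70.]
jarb [735. -55.  83.] [737. -54.  83.]
tin [747. 268. 101.] [749. 269. 101.]
bottle [520.  31. 153.] [526.  29. 152.]
teal [369. 150.  58.] [369. 153.  57.]
green [469. 499.  61.] [469. 500.  60.]
rack ((542.4407348632812, -200.88819885253906), (130.64443969726562, 331.3750305175781), 9.753564834594727) 20.062819935305242
tray R ((560.9461059570312, 141.4673614501953), (155.36166381835938, 86.05321502685547), 19.413393020629883)
tray L ((480.1729431152344, 346.35723876953125), (151.4586639404297, 91.65375518798828), 29.05125617980957)
```

View pics/crop.png

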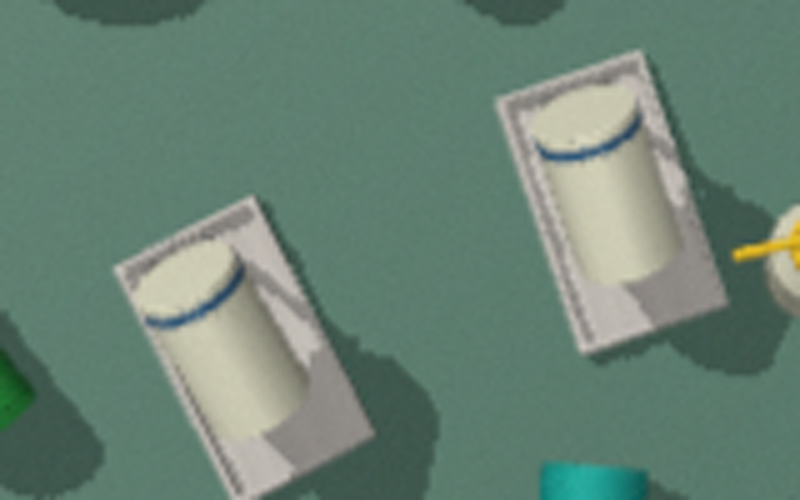

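The crop shows white cups with blue bands: base edge up and away from the robot, mouth down and nearer. That confirms the choice. Next I plan the first approach to the right-hand cup.

```bash
cat > plan.py <<'E'
import sys
from h import *
from scipy.spatial.transform import Rotation as R
def Rt(yaw,lean):  # approach heading yaw deg; lean deg: + points forward along heading
    y,l=np.radians([yaw,lean]); e=np.array([np.cos(y),np.sin(y),0]); c=np.array([-np.sin(y),np.cos(y),0])
    t=np.sin(l)*e-np.cos(l)*np.array([0,0,1]); return np.stack([np.cross(c,t),c,t],1)
def go(g,yaw,lean):
    s=read_state(); q=s["ee_rot"]; A=R.from_quat([q[1],q[2],q[3],q[0]]).as_matrix(); B=Rt(yaw,lean)
    tcp=np.array(g,float)+18.8*B[:,2]; dp=(tcp-s["position"])/25; rv=R.from_matrix(B@A.T).as_rotvec()/(np.pi/2)
    print("t",round(s["time_s"],2),"q",np.round(s["joint_pos"],2),"grasp",np.round(s["position"]-18.8*A[:,2],1),"toolz",A[:,2].round(3),"F",s["contact_force"].round(1),"open",round(s["opening"],1),"grip",round(s["grip_force"],1))
    print("dp units",dp.round(2),"rot units",rv.round(3),"rows>=",int(np.ceil(max(abs(dp).max(),np.linalg.norm(rv)/.095))))
if __name__=="__main__":
    a=[float(x) for x in sys.argv[1:]]; go(a[:3],a[3],a[4])
E
python3 plan.py 567.5 144 290 19 -10
```

```text
t 0.1 q [ 1.06  0.13  1.49  0.    1.52 -0.09] grasp [244.8 547.2 210.7] toolz [-0.001 -0.001 -1.   ] F [ 0.3 -0.7 -0.2] open 93.1 grip 0.0
dp units [ 12.78 -16.17   3.18] rot units [0.006 0.113 0.478] rows>= 17
```

Request:
jog_arm([
  {"dz": 0.8,"jaw": 1},
  {"dz": 0.8,"dx": 0.2,"dy": -0.3,"jaw": 1},
  {"dx": 0.7,"dy": -0.9,"dz": 0.8,"ay": 0.006,"az": 0.027,"jaw": 1},
  {"dx": 0.7,"dy": -0.9,"dz": 0.8,"ay": 0.006,"az": 0.027,"jaw": 1},
  {"dx": 0.7,"dy": -0.9,"ay": 0.006,"az": 0.027,"jaw": 1},
  {"dx": 0.7,"dy": -0.9,"ay": 0.006,"az": 0.027,"jaw": 1},
  {"dx": 0.7,"dy": -0.9,"ay": 0.006,"az": 0.027,"jaw": 1},
  {"dx": 0.7,"dy": -0.9,"ay": 0.006,"az": 0.027,"jaw": 1},
  {"dx": 0.7,"dy": -0.9,"ay": 0.006,"az": 0.027,"jaw": 1},
  {"dx": 0.7,"dy": -0.9,"ay": 0.006,"az": 0.027,"jaw": 1},
  {"dx": 0.7,"dy": -0.9,"ay": 0.006,"az": 0.027,"jaw": 1},
  {"dx": 0.7,"dy": -0.9,"ay": 0.006,"az": 0.027,"jaw": 1},
  {"dx": 0.7,"dy": -0.9,"ay": 0.006,"az": 0.027,"jaw": 1},
  {"dx": 0.7,"dy": -0.9,"ay": 0.006,"az": 0.027,"jaw": 1},
  {"dx": 0.7,"dy": -0.9,"ay": 0.006,"az": 0.027,"jaw": 1},
  {"dx": 0.7,"dy": -0.9,"ay": 0.006,"az": 0.027,"jaw": 1},
  {"dx": 0.7,"dy": -0.9,"ay": 0.006,"az": 0.027,"jaw": 1},
  {"dx": 0.7,"dy": -0.9,"ay": 0.006,"az": 0.027,"jaw": 1},
  {"dx": 0.7,"dy": -0.7,"ay": 0.006,"az": 0.027,"jaw": 1},
  {"dx": 0.7,"dy": -0.7,"ay": 0.006,"az": 0.027,"jaw": 1},
], force=20)

```text
validation failed for argument at $.co...
```

```bash
python3 plan.py 567.5 144 180 19 -10
```

```text
t 0.1 q [ 1.06  0.13  1.49  0.    1.52 -0.09] grasp [244.8 547.2 210.7] toolz [-0.001 -0.001 -1.   ] F [ 0.3 -0.7 -0.2] open 93.1 grip 0.0
dp units [ 12.78 -16.17  -1.22] rot units [0.006 0.113 0.478] rows>= 17
```

The call was refused, probably because every key has to be present in each row. I'll send full rows.

Request:
jog_arm([
  {"dx": 0,"dy": 0,"dz": 0.8,"ax": 0,"ay": 0,"az": 0,"jaw": 1},
], force=20)

```text
time_s: 0.2
position: [244.0, 545.6, 208.9]
ee_rot: [-0.001, 0.209, 0.978, -0.003]
contact_force: [-0.3, -0.3, -0.3]
opening: 92.8
grip_force: 0.0
```

Request:
jog_arm([
  {"dx": 0.2,"dy": -0.3,"dz": 0.8,"ax": 0,"ay": 0,"az": 0,"jaw": 1},
  {"dx": 0.7,"dy": -0.9,"dz": 0.8,"ax": 0,"ay": 0.006,"az": 0.027,"jaw": 1},
  {"dx": 0.7,"dy": -0.9,"dz": 0.8,"ax": 0,"ay": 0.006,"az": 0.027,"jaw": 1},
  {"dx": 0.7,"dy": -0.9,"dz": 0,"ax": 0,"ay": 0.006,"az": 0.027,"jaw": 1},
  {"dx": 0.7,"dy": -0.9,"dz": 0,"ax": 0,"ay": 0.006,"az": 0.027,"jaw": 1},
  {"dx": 0.7,"dy": -0.9,"dz": 0,"ax": 0,"ay": 0.006,"az": 0.027,"jaw": 1},
  {"dx": 0.7,"dy": -0.9,"dz": 0,"ax": 0,"ay": 0.006,"az": 0.027,"jaw": 1},
  {"dx": 0.7,"dy": -0.9,"dz": 0,"ax": 0,"ay": 0.006,"az": 0.027,"jaw": 1},
  {"dx": 0.7,"dy": -0.9,"dz": 0,"ax": 0,"ay": 0.006,"az": 0.027,"jaw": 1},
  {"dx": 0.7,"dy": -0.9,"dz": 0,"ax": 0,"ay": 0.006,"az": 0.027,"jaw": 1},
  {"dx": 0.7,"dy": -0.9,"dz": 0,"ax": 0,"ay": 0.006,"az": 0.027,"jaw": 1},
  {"dx": 0.7,"dy": -0.9,"dz": 0,"ax": 0,"ay": 0.006,"az": 0.027,"jaw": 1},
  {"dx": 0.7,"dy": -0.9,"dz": 0,"ax": 0,"ay": 0.006,"az": 0.027,"jaw": 1},
  {"dx": 0.7,"dy": -0.9,"dz": 0,"ax": 0,"ay": 0.006,"az": 0.027,"jaw": 1},
  {"dx": 0.7,"dy": -0.9,"dz": 0,"ax": 0,"ay": 0.006,"az": 0.027,"jaw": 1},
  {"dx": 0.7,"dy": -0.9,"dz": 0,"ax": 0,"ay": 0.006,"az": 0.027,"jaw": 1},
  {"dx": 0.7,"dy": -0.9,"dz": 0,"ax": 0,"ay": 0.006,"az": 0.027,"jaw": 1},
  {"dx": 0.7,"dy": -0.9,"dz": 0,"ax": 0,"ay": 0.006,"az": 0.027,"jaw": 1},
  {"dx": 0.5,"dy": -0.5,"dz": 0,"ax": 0,"ay": 0.006,"az": 0.027,"jaw": 1},
  {"dx": 0,"dy": 0,"dz": 0,"ax": 0,"ay": 0,"az": 0,"jaw": 1},
], force=20)

```text
time_s: 2.2
position: [560.9, 143.3, 271.6]
ee_rot: [-0.082, -0.17, 0.982, -0.017]
contact_force: [-0.5, 0.7, -0.9]
opening: 93.2
grip_force: 0.0
```

```bash
python3 plan.py 567.5 144 180 19 -10
```

```text
t 2.2 q [ 0.18  0.24  1.24 -0.03  1.83 -1.74] grasp [563.8 144.4 290.1] toolz [-0.155 -0.062 -0.986] F [-0.5  0.7 -0.9] open 93.2 grip 0.0
dp units [ 0.14 -0.01 -4.4 ] rot units [ 0.002  0.006 -0.007] rows>= 5
```

Request:
jog_arm([
  {"dx": 0.14,"dy": 0,"dz": -0.7,"ax": 0.002,"ay": 0.006,"az": -0.007,"jaw": 1},
  {"dx": 0,"dy": 0,"dz": -0.8,"ax": 0,"ay": 0,"az": 0,"jaw": 1},
  {"dx": 0,"dy": 0,"dz": -0.8,"ax": 0,"ay": 0,"az": 0,"jaw": 1},
  {"dx": 0,"dy": 0,"dz": -0.8,"ax": 0,"ay": 0,"az": 0,"jaw": 1},
  {"dx": 0,"dy": 0,"dz": -0.8,"ax": 0,"ay": 0,"az": 0,"jaw": 1},
  {"dx": 0,"dy": 0,"dz": -0.5,"ax": 0,"ay": 0,"az": 0,"jaw": 1},
  {"dx": 0,"dy": 0,"dz": 0,"ax": 0,"ay": 0,"az": 0,"jaw": 1},
  {"dx": 0,"dy": 0,"dz": 0,"ax": 0,"ay": 0,"az": 0,"jaw": 1},
], force=20)

```text
time_s: 3.0
position: [563.3, 145.6, 162.9]
ee_rot: [-0.085, -0.166, 0.982, -0.014]
contact_force: [-0.1, -0.4, -0.3]
opening: 93.2
grip_force: 0.0
```

```bash
python3 plan.py 567.5 144 90 19 -10; python3 - <<'E'
from h import *
im,W=cloud("side"); save("s1.png",cv2.resize(im[100:320,200:420],None,fx=2.7,fy=2.7,interpolation=cv2.INTER_CUBIC))
E
```

```text
t 3.0 q [ 0.18  0.29  1.38 -0.03  1.65 -1.72] grasp [566.3 146.6 181.4] toolz [-0.163 -0.057 -0.985] F [-0.1 -0.4 -0.3] open 93.2 grip 0.0
dp units [ 0.05 -0.11 -3.66] rot units [-0.     0.001 -0.002] rows>= 4
```

View pics/s1.png

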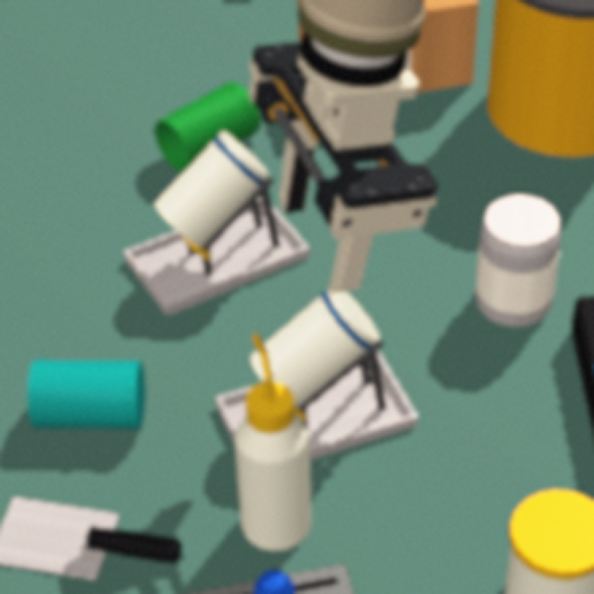

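The crop shows the gripper above the right-hand cup (crop about (320,350)), with the fingers straddling it, one at (345,260) and one at (295,180). The bottle at (270,450) is clear. Descending.

Request:
jog_arm([
  {"dx": 0.05,"dy": -0.1,"dz": -0.6,"ax": 0,"ay": 0,"az": 0,"jaw": 1},
  {"dx": 0,"dy": 0,"dz": -0.6,"ax": 0,"ay": 0,"az": 0,"jaw": 1},
  {"dx": 0,"dy": 0,"dz": -0.6,"ax": 0,"ay": 0,"az": 0,"jaw": 1},
  {"dx": 0,"dy": 0,"dz": -0.6,"ax": 0,"ay": 0,"az": 0,"jaw": 1},
  {"dx": 0,"dy": 0,"dz": -0.6,"ax": 0,"ay": 0,"az": 0,"jaw": 1},
  {"dx": 0,"dy": 0,"dz": -0.4,"ax": 0,"ay": 0,"az": 0,"jaw": 1},
  {"dx": 0,"dy": 0,"dz": -0.26,"ax": 0,"ay": 0,"az": 0,"jaw": 1},
  {"dx": 0,"dy": 0,"dz": 0,"ax": 0,"ay": 0,"az": 0,"jaw": 1},
  {"dx": 0,"dy": 0,"dz": 0,"ax": 0,"ay": 0,"az": 0,"jaw": 1},
], force=20)

```text
time_s: 3.95
position: [565.1, 142.7, 71.8]
ee_rot: [-0.085, -0.166, 0.982, -0.014]
contact_force: [0.1, -1.0, 0.4]
opening: 93.1
grip_force: 0.0
```

```bash
python3 plan.py 567.5 144 90 19 -10
```

```text
t 3.95 q [ 0.18  0.36  1.46 -0.03  1.49 -1.72] grasp [568.2 143.8  90.3] toolz [-0.162 -0.057 -0.985] F [ 0.1 -1.   0.4] open 93.1 grip 0.0
dp units [-0.03  0.01 -0.01] rot units [-0.     0.001 -0.001] rows>= 1
```

Request:
jog_arm([
  {"dx": 0,"dy": 0,"dz": 0,"ax": 0,"ay": 0,"az": 0,"jaw": 0.35},
  {"dx": 0,"dy": 0,"dz": 0,"ax": 0,"ay": 0,"az": 0,"jaw": 0.35},
  {"dx": 0,"dy": 0,"dz": 0,"ax": 0,"ay": 0,"az": 0,"jaw": 0.35},
  {"dx": 0,"dy": 0,"dz": 0,"ax": 0,"ay": 0,"az": 0,"jaw": -1},
  {"dx": 0,"dy": 0,"dz": 0,"ax": 0,"ay": 0,"az": 0,"jaw": -1},
  {"dx": 0,"dy": 0,"dz": 0,"ax": 0,"ay": 0,"az": 0,"jaw": -1},
  {"dx": 0,"dy": 0,"dz": 0,"ax": 0,"ay": 0,"az": 0,"jaw": -1},
], force=10)

```text
time_s: 4.65
position: [565.1, 142.2, 71.6]
ee_rot: [-0.085, -0.165, 0.982, -0.015]
contact_force: [0.3, -3.3, 2.3]
opening: 56.3
grip_force: 9.8
```

Request:
jog_arm([
  {"dx": 0,"dy": 0,"dz": 0,"ax": 0,"ay": 0,"az": 0,"jaw": -1},
  {"dx": 0,"dy": 0,"dz": 0,"ax": 0,"ay": 0,"az": 0,"jaw": -1},
], force=20)

```text
time_s: 4.85
position: [565.2, 142.2, 71.6]
ee_rot: [-0.085, -0.165, 0.982, -0.015]
contact_force: [1.6, -3.9, 3.1]
opening: 56.0
grip_force: 19.4
```

Request:
jog_arm([
  {"dx": 0,"dy": 0,"dz": 0.1,"ax": 0,"ay": 0,"az": 0,"jaw": -1},
  {"dx": 0,"dy": 0,"dz": 0.2,"ax": 0,"ay": 0,"az": 0,"jaw": -1},
  {"dx": 0,"dy": 0,"dz": 0.4,"ax": 0,"ay": 0,"az": 0,"jaw": -1},
  {"dx": 0,"dy": 0,"dz": 0.6,"ax": 0,"ay": 0,"az": 0,"jaw": -1},
  {"dx": 0,"dy": 0,"dz": 0.7,"ax": 0,"ay": 0,"az": 0,"jaw": -1},
  {"dx": 0,"dy": 0,"dz": 0.7,"ax": 0,"ay": 0,"az": 0,"jaw": -1},
  {"dx": 0,"dy": 0,"dz": 0.7,"ax": 0,"ay": 0,"az": 0,"jaw": -1},
  {"dx": 0,"dy": 0,"dz": 0.7,"ax": 0,"ay": 0,"az": 0,"jaw": -1},
  {"dx": 0,"dy": 0,"dz": 0.7,"ax": 0,"ay": 0,"az": 0,"jaw": -1},
  {"dx": 0,"dy": 0,"dz": 0.7,"ax": 0,"ay": 0,"az": 0,"jaw": -1},
  {"dx": 0,"dy": 0,"dz": 0.7,"ax": 0,"ay": 0,"az": 0,"jaw": -1},
  {"dx": 0,"dy": 0,"dz": 0.7,"ax": 0,"ay": 0,"az": 0,"jaw": -1},
  {"dx": 0,"dy": 0,"dz": 0.7,"ax": 0,"ay": 0,"az": 0,"jaw": -1},
  {"dx": 0,"dy": 0,"dz": 0.4,"ax": 0,"ay": 0,"az": 0,"jaw": -1},
  {"dx": 0,"dy": 0,"dz": 0,"ax": 0,"ay": 0,"az": 0,"jaw": -1},
], force=20)

```text
time_s: 6.35
position: [565.8, 142.9, 274.3]
ee_rot: [-0.083, -0.166, 0.983, -0.014]
contact_force: [0.7, -0.6, -0.9]
opening: 55.6
grip_force: 19.0
```

```bash
python3 plan.py 541.3 -200.7 300 10 45;python3 plan.py 541.3 -200.7 300 0 45; python3 - <<'E'
from h import *
im,W=cloud("side"); save("s2.png",cv2.resize(im[60:300,180:420],None,fx=2.4,fy=2.4,interpolation=cv2.INTER_CUBIC))
E
```

```text
t 6.35 q [ 0.18  0.25  1.21 -0.03  1.84 -1.73] grasp [568.8 143.9 292.8] toolz [-0.159 -0.056 -0.986] F [ 0.7 -0.6 -0.9] open 55.6 grip 19.0
dp units [ -0.46 -13.65   0.5 ] rot units [ 0.153 -0.588 -0.093] rows>= 14
t 6.35 q [ 0.18  0.25  1.21 -0.03  1.84 -1.73] grasp [568.8 143.9 292.8] toolz [-0.159 -0.056 -0.986] F [ 0.7 -0.6 -0.9] open 55.6 grip 19.0
dp units [ -0.45 -13.74   0.5 ] rot units [ 0.102 -0.602 -0.196] rows>= 14
```

View pics/s2.png

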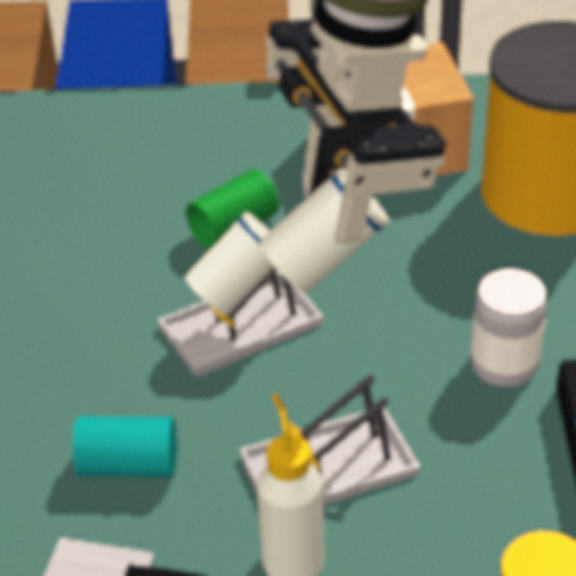

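The crop shows the cup in the gripper at (325,240), still at its slope, and the right-hand cradle empty at (330,450). Now I turn the cup upright and carry it over the bottle to peg_2.

Request:
jog_arm([
  {"dx": 0,"dy": -0.4,"dz": 0.2,"ax": 0.008,"ay": -0.037,"az": -0.009,"jaw": -1},
  {"dx": -0.03,"dy": -0.7,"dz": 0.2,"ax": 0.008,"ay": -0.037,"az": -0.009,"jaw": -1},
  {"dx": -0.03,"dy": -0.9,"dz": 0.1,"ax": 0.008,"ay": -0.037,"az": -0.009,"jaw": -1},
  {"dx": -0.03,"dy": -0.9,"dz": 0,"ax": 0.008,"ay": -0.037,"az": -0.009,"jaw": -1},
  {"dx": -0.03,"dy": -0.9,"dz": 0,"ax": 0.008,"ay": -0.037,"az": -0.009,"jaw": -1},
  {"dx": -0.03,"dy": -0.9,"dz": 0,"ax": 0.008,"ay": -0.037,"az": -0.009,"jaw": -1},
  {"dx": -0.03,"dy": -0.9,"dz": 0,"ax": 0.008,"ay": -0.037,"az": -0.009,"jaw": -1},
  {"dx": -0.03,"dy": -0.9,"dz": 0,"ax": 0.008,"ay": -0.037,"az": -0.009,"jaw": -1},
  {"dx": -0.03,"dy": -0.9,"dz": 0,"ax": 0.008,"ay": -0.037,"az": -0.009,"jaw": -1},
  {"dx": -0.03,"dy": -0.9,"dz": 0,"ax": 0.008,"ay": -0.037,"az": -0.009,"jaw": -1},
  {"dx": -0.03,"dy": -0.9,"dz": 0,"ax": 0.008,"ay": -0.037,"az": -0.009,"jaw": -1},
  {"dx": -0.03,"dy": -0.9,"dz": 0,"ax": 0.008,"ay": -0.037,"az": -0.009,"jaw": -1},
  {"dx": -0.03,"dy": -0.9,"dz": 0,"ax": 0.008,"ay": -0.037,"az": -0.009,"jaw": -1},
  {"dx": -0.03,"dy": -0.9,"dz": 0,"ax": 0.008,"ay": -0.037,"az": -0.009,"jaw": -1},
  {"dx": -0.03,"dy": -0.9,"dz": 0,"ax": 0.008,"ay": -0.037,"az": -0.009,"jaw": -1},
  {"dx": -0.03,"dy": -0.7,"dz": 0,"ax": 0.008,"ay": -0.037,"az": -0.009,"jaw": -1},
  {"dx": 0,"dy": -0.2,"dz": 0,"ax": 0,"ay": 0,"az": 0,"jaw": -1},
  {"dx": 0,"dy": 0,"dz": 0,"ax": 0,"ay": 0,"az": 0,"jaw": -1},
], force=20)

```text
time_s: 8.2
position: [552.8, -200.4, 282.5]
ee_rot: [0.377, -0.04, 0.925, 0.018]
contact_force: [-0.0, 0.5, 0.1]
opening: 55.7
grip_force: 19.0
```

```bash
python3 plan.py 541.3 -200.7 300 5 45
```

```text
t 8.2 q [-0.84 -0.59  2.14  0.66  1.15 -2.64] grasp [ 539.7 -201.6  295.9] toolz [ 0.696  0.063 -0.715] F [-0.   0.5  0.1] open 55.7 grip 19.0
dp units [0.07 0.04 0.17] rot units [-0.001 -0.008 -0.   ] rows>= 1
```

Joint 6 is near its limit, so I'll turn the heading to -12° to relieve it, checking clearances.

```bash
python3 plan.py 541.3 -200.7 300 -12 45
python3 - <<'E'
from h import *
import m
E
true
```

```text
t 8.2 q [-0.84 -0.59  2.14  0.66  1.15 -2.64] grasp [ 539.7 -201.6  295.9] toolz [ 0.696  0.063 -0.715] F [-0.   0.5  0.1] open 55.7 grip 19.0
dp units [ 0.06 -0.12  0.17] rot units [-0.002 -0.007 -0.189] rows>= 2
R pix [557.8 138.7 115. ]
('top',) 811 c [559.6 140.9  82.5] yaw,tilt [19.  35.5] t [-38.8 -33.5  51.3  52.6] res 1.93 base [599.6 154.7 112.7]
('side',) 1000 c [559.  141.3  83.2] yaw,tilt [18.9 35.3] t [-38.3 -24.8  48.4  49.1] res 1.46 base [596.7 154.2 111.4]
('top', 'side') 1811 c [559.3 141.1  82.9] yaw,tilt [19.  35.4] t [-38.8 -30.4  50.2  52. ] res 1.65 base [598.7 154.7 112.5]
L pix [478.8 334.9 116.1]
('top',) 811 c [477.3 342.8  83.8] yaw,tilt [27.7 35.3] t [-39.9 -34.8  49.7  51.3] res 2.07 base [513.8 362.  113. ]
('side',) 863 c [476.6 343.1  84.4] yaw,tilt [28.2 35.6] t [-41.2 -36.3  45.8  47.2] res 1.6 base [510.  360.9 111.5]
('top', 'side') 1674 c [477.  342.9  84.1] yaw,tilt [28.  35.4] t [-41.  -35.6  48.7  50.5] res 1.77 base [512.7 361.9 112.8]
top blue [439. 246.] 127 [ 538.5 -195.1   87.5] zmax 98.1 mid [ 539.8 -198.4   64.4]
top blue [398. 253.] 11
[... 330 characters left out ...]
 375.] 394 [ 541.  -212.6   73.8] zmax 95.8 mid [ 541.2 -207.9   61.2]
dry [ 560. -310.  105.] [ 560. -310.  106.]
jarf [ 378. -212.   70.] [ 381. -215.   70.]
jarb [735. -55.  83.] [737. -54.  83.]
tin [747. 268. 101.] [749. 269. 101.]
bottle [520.  31. 153.] [526.  29. 152.]
teal [369. 150.  58.] [369. 153.  57.]
green [469. 499.  61.] [469. 500.  60.]
rack ((542.4407348632812, -200.88819885253906), (130.64443969726562, 331.3750305175781), 9.753564834594727) 20.062819935305242
tray R ((560.9461059570312, 141.4673614501953), (155.36166381835938, 86.05321502685547), 19.413393020629883)
tray L ((480.1729431152344, 346.35723876953125), (151.4586639404297, 91.65375518798828), 29.05125617980957)
```

Request:
jog_arm([
  {"dx": 0.02,"dy": -0.04,"dz": 0,"ax": 0,"ay": -0.002,"az": -0.04,"jaw": -1},
  {"dx": 0.02,"dy": -0.04,"dz": 0,"ax": 0,"ay": -0.002,"az": -0.05,"jaw": -1},
  {"dx": 0.02,"dy": -0.04,"dz": 0,"ax": 0,"ay": -0.002,"az": -0.05,"jaw": -1},
  {"dx": 0,"dy": 0,"dz": -0.3,"ax": 0,"ay": 0,"az": -0.05,"jaw": -1},
  {"dx": 0,"dy": 0,"dz": -0.7,"ax": 0,"ay": 0,"az": 0,"jaw": -1},
  {"dx": 0,"dy": 0,"dz": -0.7,"ax": 0,"ay": 0,"az": 0,"jaw": -1},
  {"dx": 0,"dy": 0,"dz": -0.7,"ax": 0,"ay": 0,"az": 0,"jaw": -1},
  {"dx": 0,"dy": 0,"dz": -0.7,"ax": 0,"ay": 0,"az": 0,"jaw": -1},
  {"dx": 0,"dy": 0,"dz": -0.7,"ax": 0,"ay": 0,"az": 0,"jaw": -1},
  {"dx": 0,"dy": 0,"dz": -0.5,"ax": 0,"ay": 0,"az": 0,"jaw": -1},
  {"dx": 0,"dy": 0,"dz": -0.3,"ax": 0,"ay": 0,"az": 0,"jaw": -1},
  {"dx": 0,"dy": 0,"dz": 0,"ax": 0,"ay": 0,"az": 0,"jaw": -1},
  {"dx": 0,"dy": 0,"dz": 0,"ax": 0,"ay": 0,"az": 0,"jaw": -1},
], force=20)

```text
time_s: 9.5
position: [555.5, -202.8, 169.7]
ee_rot: [0.381, 0.096, 0.919, -0.039]
contact_force: [0.1, 0.7, -0.9]
opening: 55.8
grip_force: 19.0
```

```bash
cat > look.py <<'E'
from plan import *
from scipy.optimize import least_squares
def look(name,box):
    s=read_state(); q=s["ee_rot"]; A=R.from_quat([q[1],q[2],q[3],q[0]]).as_matrix(); g=s["position"]-18.8*A[:,2]
    P=[]
    for n in("top","side"):
        im,W=cloud(n); h=cv2.cvtColor(im,cv2.COLOR_RGB2HSV)
        m=(np.hypot(W[...,0]-g[0],W[...,1]-g[1])<50)&(W[...,2]>g[2]-60)&(W[...,2]<g[2]+28)&(h[...,2]>120)
        if n=="side":
            x0,y0,x1,y1=box; save(name,cv2.resize(im[y0:y1,x0:x1],(600,int(600*(y1-y0)/(x1-x0))),interpolation=cv2.INTER_CUBIC))
            # keep only the cup side below the fingers
            m&=W[...,2]<g[2]+25; P.append(W[m])
    P=np.vstack(P)
    f=lambda p:np.linalg.norm(np.cross(P-np.r_[p[0],p[1],g[2]],np.r_[p[2],p[3],1]/np.linalg.norm([p[2],p[3],1])),axis=1)-29
    r=least_squares(f,[g[0],g[1],0,0],loss="soft_l1",f_scale=1.5)
    print(len(P),"axis at grasp z",r.x[:2].round(1),"slopes",r.x[2:].round(3),"med",np.median(abs(r.fun)).round(2),"zmin",np.percentile(P[:,2],[1,3]).round(1))
E
python3 plan.py 541.3 -200.7 75 -12 45; python3 -c "
from look import *
look('s3.png',(200,200,440,440))"
```

```text
t 9.5 q [-0.65 -0.67  2.41  0.47  0.72 -2.25] grasp [ 542.5 -200.   183. ] toolz [ 0.692 -0.146 -0.707] F [ 0.1  0.7 -0.9] open 55.8 grip 19.0
dp units [-0.05 -0.03 -4.32] rot units [-0.001  0.    -0.001] rows>= 5
750 axis at grasp z [ 539.7 -200.6] slopes [-0.053 -0.038] med 0.82 zmin [132.8 134.8]
```

View pics/s3.png

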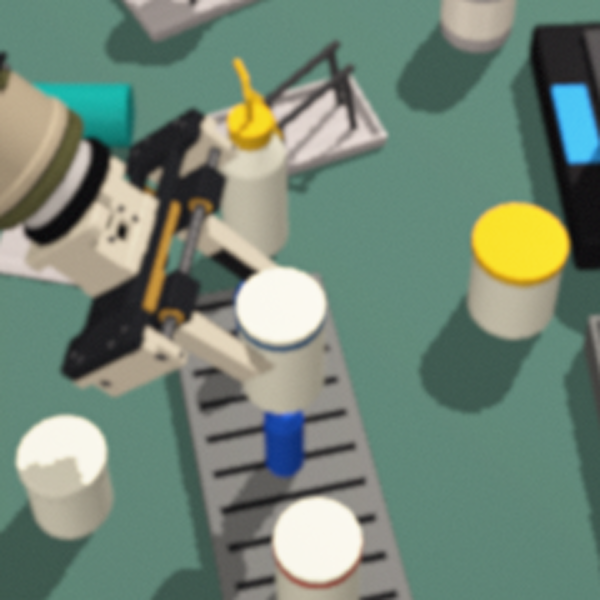

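The crop shows the cup upright over peg_2, whose body is visible at (285,440). The red-band cup is at (318,540) and the bottle is clear. Joint 3 is close to its limit (2.41 of 2.5), so going down in this heading may not work. I'll fit a kinematic model from the logged poses and look for a better heading.

```bash
cat > kin.py <<'E'
from plan import *
from scipy.optimize import least_squares
s=read_state()
data=[([1.06459707,.131080587,1.48916926,3.1e-5,1.52299,-.0854],[244.794,547.188,191.896]),
([.18,.24,1.24,-.03,1.83,-1.74],[560.9,143.3,271.6]),([.18,.29,1.38,-.03,1.65,-1.72],[563.3,145.6,162.9]),
([.18,.36,1.46,-.03,1.49,-1.72],[565.1,142.7,71.8]),([.18,.25,1.21,-.03,1.84,-1.73],[565.8,142.9,274.3]),
([-.84,-.59,2.14,.66,1.15,-2.64],[552.8,-200.4,282.5]),(s["joint_pos"],s["position"])]
lo=np.array([-2.96,-.89,.02,-1.34,0,-2.66]);hi=np.array([2.96,2.26,2.5,4.48,2.73,2.66])
E=lambda ax,a:R.from_euler(ax,a).as_matrix()
def fk(q,k):
    B=E("z",q[0])@E("y",q[1]); C=B@E("y",q[2]); D=C@E("z",q[3])@E("y",q[4])@E("z",q[5])
    p=E("z",q[0])@[k[0],0,k[1]]+B@[0,0,k[2]]+C@[k[3],0,k[4]]+D@[0,0,k[5]]
    return p,D
w=[1 if i in(0,6) else .2 for i in range(7)]
def res(k): return np.r_[np.concatenate([(fk(q,k)[0]-p)*wi for (q,p),wi in zip(data,w)]),(k-k0)*.002]
k0=np.array([0,330,350,0,350,250.]); ks=least_squares(res,k0).x
A=R.from_quat(np.roll(s["ee_rot"],-1)).as_matrix(); T0=fk(s["joint_pos"],ks)[1].T@A
def ik(g,yaw,lean,flip=False,q0=None,k=ks):
    Bm=Rt(yaw,lean)
    if flip: Bm=Bm@np.diag([-1,-1,1])
    tcp=np.array(g)+18.8*Bm[:,2]
    def f(q):
        p,D=fk(q,k); return np.r_[(p-tcp)/100,R.from_matrix((D@T0).T@Bm).as_rotvec()]
    best=None
    for s0 in ([q0] if q0 is not None else [np.array([np.arctan2(g[1],g[0]),a,1.8,b,1.2,c]) for a in(0,.6) for b in(-1,0,1,2.5) for c in(-1.5,0,1.5)]):
        r=least_squares(f,np.clip(s0,lo+.01,hi-.01),bounds=(lo,hi))
        mg=np.minimum(r.x-lo,hi-r.x).min()
        if best is None or (round(-r.cost,5),mg)>(round(-best[1],5),best[2]): best=(r.x,r.cost,mg)
    return best
E
python3 - <<'E'
from kin import *
print(ks.round(1),[np.linalg.norm(fk(q,ks)[0]-p).round(1) for q,p in data]); print(T0.round(3))
for fl in(0,1):
  for y in range(-105,106,15):
    b=ik([541.3,-200.7,75],y,45,fl); print(fl,y,"%.5f"%b[1],b[0].round(2),b[2].round(2))
E
```

```text
[-102.2  363.5  497.1   83.   642.3  553.8] [np.float64(51.4), np.float64(57.3), np.float64(61.1), np.float64(62.3), np.float64(56.8), np.float64(47.6), np.float64(7.2)]
[[ 0. -1. -0.]
 [ 1. -0.  0.]
 [-0. -0.  1.]]
0 -105 0.00000 [ 0.25  0.46  1.56 -0.66  1.57  0.67] 0.68
0 -90 0.00000 [ 0.32  0.31  1.77 -0.75  1.42  0.57] 0.59
0 -75 0.00000 [ 0.36  0.14  1.98 -0.83  1.26  0.46] 0.51
0 -60 0.00000 [ 0.35 -0.06  2.18 -0.91  1.07  0.3 ] 0.32
0 -45 0.00000 [ 0.24 -0.27  2.36 -0.95  0.84  0.04] 0.14
0 -30 0.00000 [-0.05 -0.47  2.49 -0.72  0.51 -0.57] 0.01
0 -15 0.00007 [-0.53 -0.5   2.5   0.47  0.43 -2.2 ] 0.0
0 0 0.00530 [-0.69 -0.41  2.4   0.67  0.63 -2.66] 0.0
0 15 0.00566 [-1.14 -0.06  2.26  1.05  1.07  2.66] 0.0
0 30 0.00058 [-1.09  0.1   2.04  0.88  1.22  2.66] 0.0
0 45 0.00000 [-1.04  0.26  1.83  0.77  1.37  2.6 ] 0.06
0 60 0.00000 [-0.98  0.42  1.62  0.69  1.53  2.5 ] 0.16
0 75 0.00000 [-0.91  0.56  1.42  0.6   1.68  2.4 ] 0.26
0 90 0.00000 [-0.82  0.69  1.22  0.52  1.82  2.3 ] 0.36
0 105 0.00000 [-0.72  0.81  1.03  0.43  1.96  2.18] 0.48
1 -105 0.00000 [ 0.25  0.46  1.56 -0.66  1.57 -2.47] 0.19
1 -90 0.00000 [ 0.32  0.31  1.77 -0.75  1.42 -2.57] 0.09
1 -75 0.00009 [ 0.36  0.14  1.98 -0.84  1.26 -2.66] 0.0
1 -60 0.00364 [ 0.42 -0.02  2.2  -1.    1.11 -2.66] 0.0
1 -45 0.01134 [-0.02 -0.38  2.37 -0.62  0.67  2.66] 0.0
1 -30 0.00000 [-0.05 -0.47  2.49 -0.72  0.51  2.57] 0.01
1 -15 0.00007 [-0.53 -0.5   2.5   0.47  0.43  0.94] 0.0
1 0 0.00000 [-0.89 -0.34  2.4   0.93  0.75  0.08] 0.1
1 15 0.00000 [-1.04 -0.12  2.23  0.93  1.01 -0.24] 0.27
1 30 0.00000 [-1.07  0.08  2.03  0.86  1.21 -0.42] 0.47
1 45 0.00000 [-1.04  0.26  1.83  0.77  1.37 -0.54] 0.67
1 60 0.00000 [-0.98  0.42  1.62  0.69  1.53 -0.64] 0.88
1 75 0.00000 [-0.91  0.56  1.42  0.6   1.68 -0.74] 1.05
1 90 0.00000 [-0.82  0.69  1.22  0.52  1.82 -0.84] 0.91
1 105 0.00000 [-0.72  0.81  1.03  0.43  1.96 -0.96] 0.77
```

```bash
sed -i 's/\[k\[0\],0,k\[1\]\]/[k[0],k[6],k[1]]/; s/0,350,250\.\])/0,350,250.,50.])/' kin.py
python3 - <<'E'
from kin import *
print(ks.round(1),[np.linalg.norm(fk(q,ks)[0]-p).round(1) for q,p in data]); 
for fl in(0,1):
  for y in range(-120,121,15):
    b=ik([541.3,-200.7,75],y,45,fl); print(fl,y,"%.5f"%b[1],b[0].round(2),b[2].round(2))
E
```

```text
[  4.3 313.9 368.9  58.4 549.  402.2  51.4] [np.float64(0.3), np.float64(4.4), np.float64(5.0), np.float64(3.1), np.float64(3.2), np.float64(4.7), np.float64(0.2)]
0 -120 0.00000 [-0.03  0.56  1.44 -0.67  1.59  0.64] 0.67
0 -105 0.00000 [ 0.02  0.41  1.64 -0.76  1.42  0.53] 0.58
0 -90 0.00000 [ 0.04  0.25  1.84 -0.85  1.23  0.41] 0.49
0 -75 0.00000 [ 0.02  0.08  2.04 -0.93  1.03  0.26] 0.41
0 -60 0.00000 [-0.04 -0.11  2.22 -0.97  0.81  0.06] 0.28
0 -45 0.00000 [-0.17 -0.3   2.38 -0.89  0.55 -0.3 ] 0.12
0 -30 0.00000 [-0.37 -0.44  2.48 -0.32  0.34 -1.16] 0.02
0 -15 0.00000 [-0.6  -0.46  2.5   0.62  0.42 -2.39] 0.0
0 0 0.00556 [-0.69 -0.38  2.4   0.68  0.62 -2.66] 0.0
0 15 0.01189 [-0.99 -0.11  2.33  1.16  0.97  2.66] 0.0
0 30 0.00304 [-0.98  0.05  2.12  0.97  1.14  2.66] 0.0
0 45 0.00000 [-0.94  0.21  1.9   0.81  1.3   2.65] 0.01
0 60 0.00000 [-0.91  0.37  1.7   0.72  1.47  2.53] 0.13
0 75 0.00000 [-0.85  0.52  1.49  0.63  1.62  2.42] 0.24
0 90 0.00000 [-0.79  0.66  1.3   0.53  1.77  2.3 ] 0.36
0 105 0.00000 [-0.71  0.78  1.12  0.43  1.91  2.17] 0.49
0 120 0.00000 [-0.64  0.88  0.96  
[... 278 characters left out ...]
 2.29 -1.28  0.83 -2.66] 0.0
1 -45 0.00111 [-0.22 -0.32  2.38 -0.74  0.53  2.66] 0.0
1 -30 0.00000 [-0.37 -0.44  2.48 -0.32  0.34  1.98] 0.02
1 -15 0.00000 [-0.6  -0.46  2.5   0.62  0.42  0.75] 0.0
1 0 0.00000 [-0.79 -0.35  2.42  0.92  0.68  0.15] 0.08
1 15 0.00000 [-0.9  -0.16  2.27  0.95  0.92 -0.15] 0.23
1 30 0.00000 [-0.95  0.03  2.09  0.89  1.13 -0.35] 0.41
1 45 0.00000 [-0.94  0.21  1.9   0.81  1.3  -0.49] 0.6
1 60 0.00000 [-0.91  0.37  1.7   0.72  1.47 -0.61] 0.8
1 75 0.00000 [-0.85  0.52  1.49  0.63  1.62 -0.72] 1.01
1 90 0.00000 [-0.79  0.66  1.3   0.53  1.77 -0.84] 0.96
1 105 0.00000 [-0.71  0.78  1.12  0.43  1.91 -0.97] 0.82
1 120 0.00000 [-0.64  0.88  0.96  0.32  2.02 -1.13] 0.71
```

The model now fits within 5 mm. A heading of -75° reaches the bottom with good margins. I'll check the continuous turn there.

```bash
python3 - <<'E'
from kin import *
for z in (183,240):
  q=s["joint_pos"]
  for y in range(-12,-76,-3):
    b=ik([541.3,-200.7,z],y,45,0,q); d=abs(b[0]-q).max(); q=b[0]
    if y%9==-3%9 or d>.15: print(z,y,"%.5f"%b[1],q.round(2),"step",d.round(2))
E
python3 plan.py 541.3 -200.7 200 -75 45
```

```text
183 -12 0.00000 [-0.65 -0.67  2.41  0.47  0.72 -2.25] step 0.0
183 -21 0.00000 [-0.51 -0.69  2.42  0.17  0.64 -1.82] step 0.16
183 -24 0.00000 [-0.47 -0.69  2.42  0.06  0.63 -1.65] step 0.16
183 -27 0.00000 [-0.42 -0.68  2.41 -0.06  0.62 -1.48] step 0.17
183 -30 0.00000 [-0.37 -0.66  2.4  -0.18  0.63 -1.32] step 0.17
183 -33 0.00000 [-0.33 -0.64  2.39 -0.29  0.64 -1.16] step 0.16
183 -36 0.00000 [-0.29 -0.61  2.37 -0.4   0.66 -1.01] step 0.15
183 -39 0.00000 [-0.25 -0.58  2.35 -0.49  0.69 -0.87] step 0.14
183 -48 0.00000 [-0.14 -0.47  2.28 -0.68  0.8  -0.52] step 0.1
183 -57 0.00000 [-0.06 -0.35  2.19 -0.79  0.93 -0.27] step 0.08
183 -66 0.00000 [-0.01 -0.22  2.09 -0.83  1.06 -0.08] step 0.06
183 -75 0.00000 [ 0.02 -0.1   1.98 -0.84  1.18  0.07] step 0.04
240 -12 0.00000 [-0.65 -0.72  2.33  0.41  0.84 -2.18] step 0.12
240 -21 0.00000 [-0.51 -0.74  2.34  0.15  0.77 -1.78] step 0.14
240 -30 0.00000 [-0.37 -0.71  2.33 -0.15  0.75 -1.35] step 0.14
240 -39 0.00000 [-0.25 -0.64  2.28 -0.43  0.81 -0.95] step 0.13
240 -48 0.00000 [-0.14 -0.53  2.22 -0.62  0.9  -0.62] step 0.1
240 -57 0.00000 [-0.06 -0.41  2.13 -0.73  1.02 -0.37] step 0.08
240 -66 0.00000 [-0.01 -0.28  2.04 -0.79  1.14 -0.18] step 0.06
240 -75 0.00000 [ 0.02 -0.16  1.93 -0.81  1.26 -0.03] step 0.05
t 9.6 q [-0.65 -0.67  2.4   0.47  0.72 -2.25] grasp [ 542.6 -200.4  183.6] toolz [ 0.693 -0.147 -0.706] F [-0.2 -1.1  0.1] open 55.8 grip 19.0
dp units [-0.44 -0.41  0.66] rot units [ 0.     0.001 -0.7  ] rows>= 8
```

Request:
jog_arm([
  {"dx": -0.02,"dy": -0.02,"dz": 0.2,"ax": 0,"ay": 0,"az": -0.035,"jaw": -1},
  {"dx": -0.02,"dy": -0.02,"dz": 0.2,"ax": 0,"ay": 0,"az": -0.035,"jaw": -1},
  {"dx": -0.02,"dy": -0.02,"dz": 0.2,"ax": 0,"ay": 0,"az": -0.035,"jaw": -1},
  {"dx": -0.02,"dy": -0.02,"dz": 0,"ax": 0,"ay": 0,"az": -0.035,"jaw": -1},
  {"dx": -0.02,"dy": -0.02,"dz": 0,"ax": 0,"ay": 0,"az": -0.035,"jaw": -1},
  {"dx": -0.02,"dy": -0.02,"dz": 0,"ax": 0,"ay": 0,"az": -0.035,"jaw": -1},
  {"dx": -0.02,"dy": -0.02,"dz": 0,"ax": 0,"ay": 0,"az": -0.035,"jaw": -1},
  {"dx": -0.02,"dy": -0.02,"dz": 0,"ax": 0,"ay": 0,"az": -0.035,"jaw": -1},
  {"dx": -0.02,"dy": -0.02,"dz": 0,"ax": 0,"ay": 0,"az": -0.035,"jaw": -1},
  {"dx": -0.02,"dy": -0.02,"dz": 0,"ax": 0,"ay": 0,"az": -0.035,"jaw": -1},
  {"dx": -0.02,"dy": -0.02,"dz": 0,"ax": 0,"ay": 0,"az": -0.035,"jaw": -1},
  {"dx": -0.02,"dy": -0.02,"dz": 0,"ax": 0,"ay": 0,"az": -0.035,"jaw": -1},
  {"dx": -0.02,"dy": -0.02,"dz": 0,"ax": 0,"ay": 0,"az": -0.035,"jaw": -1},
  {"dx": -0.02,"dy": -0.02,"dz": 0,"ax": 0,"ay": 0,"az": -0.035,"jaw": -1},
  {"dx": -0.02,"dy": -0.02,"dz": 0,"ax": 0,"ay": 0,"az": -0.035,"jaw": -1},
  {"dx": -0.02,"dy": -0.02,"dz": 0,"ax": 0,"ay": 0,"az": -0.035,"jaw": -1},
  {"dx": -0.02,"dy": -0.02,"dz": 0,"ax": 0,"ay": 0,"az": -0.035,"jaw": -1},
  {"dx": -0.02,"dy": -0.02,"dz": 0,"ax": 0,"ay": 0,"az": -0.035,"jaw": -1},
  {"dx": -0.02,"dy": -0.02,"dz": 0,"ax": 0,"ay": 0,"az": -0.035,"jaw": -1},
  {"dx": -0.02,"dy": -0.02,"dz": 0,"ax": 0,"ay": 0,"az": -0.035,"jaw": -1},
], force=20)

```text
time_s: 11.6
position: [545.8, -212.7, 184.8]
ee_rot: [0.304, 0.564, 0.732, -0.232]
contact_force: [-0.4, -0.2, 0.6]
opening: 55.6
grip_force: 19.0
```

Request:
jog_arm([
  {"dx": 0,"dy": 0,"dz": 0,"ax": 0,"ay": 0,"az": 0,"jaw": -1},
  {"dx": 0,"dy": 0,"dz": 0,"ax": 0,"ay": 0,"az": 0,"jaw": -1},
], force=20)

```text
time_s: 11.8
position: [545.6, -212.8, 184.2]
ee_rot: [0.304, 0.562, 0.733, -0.232]
contact_force: [-0.4, -0.3, 0.2]
opening: 55.9
grip_force: 19.0
```

```bash
python3 plan.py 541.3 -200.7 75 -75 45; python3 -c "
from look import *
look('s4.png',(200,200,440,440))"
```

```text
t 11.8 q [ 0.02 -0.11  1.97 -0.83  1.2   0.04] grasp [ 542.1 -199.9  197.5] toolz [ 0.185 -0.682 -0.707] F [-0.4 -0.3  0.2] open 55.9 grip 19.0
dp units [-0.04 -0.03 -4.9 ] rot units [-0.     0.001 -0.001] rows>= 5
976 axis at grasp z [ 539.6 -200. ] slopes [-0.016  0.001] med 0.67 zmin [147.4 149.2]
```

View pics/s4.png

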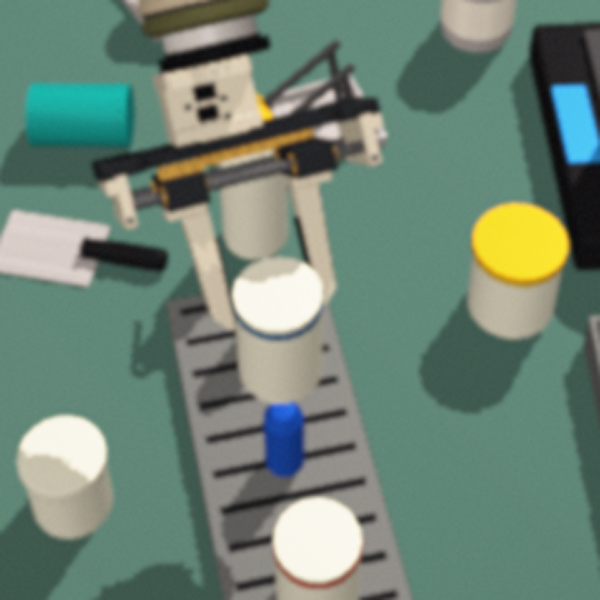

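The cup is vertical (slopes under 0.02) and its axis is about 2 mm from peg_2, which is visible under it at (285,440). Lowering.

Request:
jog_arm([
  {"dx": 0.06,"dy": 0,"dz": -0.3,"ax": 0,"ay": 0,"az": 0,"jaw": -1},
  {"dx": 0,"dy": 0,"dz": -0.5,"ax": 0,"ay": 0,"az": 0,"jaw": -1},
  {"dx": 0,"dy": 0,"dz": -0.5,"ax": 0,"ay": 0,"az": 0,"jaw": -1},
  {"dx": 0,"dy": 0,"dz": -0.5,"ax": 0,"ay": 0,"az": 0,"jaw": -1},
  {"dx": 0,"dy": 0,"dz": -0.5,"ax": 0,"ay": 0,"az": 0,"jaw": -1},
  {"dx": 0,"dy": 0,"dz": -0.5,"ax": 0,"ay": 0,"az": 0,"jaw": -1},
  {"dx": 0,"dy": 0,"dz": -0.5,"ax": 0,"ay": 0,"az": 0,"jaw": -1},
  {"dx": 0,"dy": 0,"dz": -0.4,"ax": 0,"ay": 0,"az": 0,"jaw": -1},
  {"dx": 0,"dy": 0,"dz": -0.3,"ax": 0,"ay": 0,"az": 0,"jaw": -1},
  {"dx": 0,"dy": 0,"dz": -0.3,"ax": 0,"ay": 0,"az": 0,"jaw": -1},
  {"dx": 0,"dy": 0,"dz": -0.2,"ax": 0,"ay": 0,"az": 0,"jaw": -1},
  {"dx": 0,"dy": 0,"dz": 0,"ax": 0,"ay": 0,"az": 0,"jaw": -1},
  {"dx": 0,"dy": 0,"dz": 0,"ax": 0,"ay": 0,"az": 0,"jaw": -1},
], force=20)

```text
time_s: 13.2
position: [546.8, -212.8, 71.6]
ee_rot: [0.304, 0.562, 0.733, -0.232]
contact_force: [-0.2, 0.2, -1.0]
opening: 55.8
grip_force: 19.0
```

```bash
python3 plan.py 541.3 -200.7 70 -75 45; python3 -c "
from look import *
look('s5.png',(200,200,440,440))"
```

```text
t 13.2 q [ 0.02  0.07  2.03 -0.91  1.05  0.24] grasp [ 543.3 -200.    84.9] toolz [ 0.184 -0.683 -0.707] F [-0.2  0.2 -1. ] open 55.8 grip 19.0
dp units [-0.08 -0.03 -0.59] rot units [-0.     0.001 -0.   ] rows>= 1
759 axis at grasp z [ 541.1 -199.9] slopes [-0.015  0.003] med 0.67 zmin [34.  37.2]
```

Request:
jog_arm([
  {"dx": 0,"dy": 0,"dz": -0.15,"ax": 0,"ay": 0,"az": 0,"jaw": -1},
  {"dx": 0,"dy": 0,"dz": -0.15,"ax": 0,"ay": 0,"az": 0,"jaw": -1},
  {"dx": 0,"dy": 0,"dz": -0.1,"ax": 0,"ay": 0,"az": 0,"jaw": -1},
  {"dx": 0,"dy": 0,"dz": 0,"ax": 0,"ay": 0,"az": 0,"jaw": -1},
], force=20)

```text
time_s: 13.7
position: [546.1, -212.8, 60.6]
ee_rot: [0.304, 0.562, 0.733, -0.233]
contact_force: [-0.1, 0.0, -0.7]
opening: 56.1
grip_force: 19.0
```

Request:
jog_arm([
  {"dx": 0,"dy": 0,"dz": -0.04,"ax": 0,"ay": 0,"az": 0,"jaw": -1},
  {"dx": 0,"dy": 0,"dz": -0.04,"ax": 0,"ay": 0,"az": 0,"jaw": -1},
  {"dx": 0,"dy": 0,"dz": 0,"ax": 0,"ay": 0,"az": 0,"jaw": -1},
], force=20)

```text
time_s: 14.0
position: [546.5, -212.8, 59.2]
ee_rot: [0.304, 0.562, 0.733, -0.232]
contact_force: [-0.2, -0.1, -1.3]
opening: 56.2
grip_force: 19.0
```

Request:
jog_arm([
  {"dx": 0,"dy": 0,"dz": -0.04,"ax": 0,"ay": 0,"az": 0,"jaw": -1},
  {"dx": 0,"dy": 0,"dz": 0,"ax": 0,"ay": 0,"az": 0,"jaw": -1},
], force=20)

```text
time_s: 14.2
position: [546.6, -212.8, 58.3]
ee_rot: [0.304, 0.562, 0.733, -0.232]
contact_force: [-0.2, 0.8, -0.6]
opening: 56.0
grip_force: 19.0
```

Request:
jog_arm([
  {"dx": 0,"dy": 0,"dz": -0.04,"ax": 0,"ay": 0,"az": 0,"jaw": -1},
  {"dx": 0,"dy": 0,"dz": 0,"ax": 0,"ay": 0,"az": 0,"jaw": -1},
], force=20)

```text
time_s: 14.4
position: [547.0, -213.0, 58.2]
ee_rot: [0.305, 0.562, 0.733, -0.232]
contact_force: [-2.3, 1.1, 4.4]
opening: 55.9
grip_force: 19.4
```

```bash
python3 plan.py 541.3 -200.7 70 -75 45; python3 -c "
from look import *
look('s6.png',(200,200,440,440))"
```

```text
t 14.4 q [ 0.02  0.09  2.03 -0.93  1.03  0.27] grasp [ 543.5 -200.1   71.5] toolz [ 0.185 -0.683 -0.706] F [-2.3  1.1  4.4] open 55.9 grip 19.4
dp units [-0.09 -0.02 -0.06] rot units [ 0.     0.001 -0.   ] rows>= 1
1052 axis at grasp z [ 541.2 -200. ] slopes [-0.189  0.002] med 2.49 zmin [16.7 17.5]
```

The rim touched at about 4 N. Releasing, then backing out along the tool.

Request:
jog_arm([
  {"dx": 0,"dy": 0,"dz": 0,"ax": 0,"ay": 0,"az": 0,"jaw": -1},
  {"dx": 0,"dy": 0,"dz": 0,"ax": 0,"ay": 0,"az": 0,"jaw": 0.35},
  {"dx": 0,"dy": 0,"dz": 0,"ax": 0,"ay": 0,"az": 0,"jaw": 0.5},
  {"dx": 0,"dy": 0,"dz": 0,"ax": 0,"ay": 0,"az": 0,"jaw": 0.6},
  {"dx": 0,"dy": 0,"dz": 0,"ax": 0,"ay": 0,"az": 0,"jaw": 0.7},
  {"dx": 0,"dy": 0,"dz": 0,"ax": 0,"ay": 0,"az": 0,"jaw": 0.7},
], force=5)

```text
time_s: 15.1
position: [546.5, -212.8, 57.2]
ee_rot: [0.304, 0.562, 0.733, -0.232]
contact_force: [-0.7, -1.0, -0.3]
opening: 78.6
grip_force: 0.0
```

Request:
jog_arm([
  {"dx": -0.07,"dy": 0.27,"dz": 0.28,"ax": 0,"ay": 0,"az": 0,"jaw": 0.7},
  {"dx": -0.13,"dy": 0.48,"dz": 0.5,"ax": 0,"ay": 0,"az": 0,"jaw": 0.7},
  {"dx": -0.13,"dy": 0.48,"dz": 0.5,"ax": 0,"ay": 0,"az": 0,"jaw": 0.7},
  {"dx": -0.18,"dy": 0.68,"dz": 0.71,"ax": 0,"ay": 0,"az": 0,"jaw": 0.7},
  {"dx": -0.18,"dy": 0.68,"dz": 0.71,"ax": 0,"ay": 0,"az": 0,"jaw": 0.7},
  {"dx": 0,"dy": 0,"dz": 0.9,"ax": 0,"ay": 0,"az": 0,"jaw": 0.7},
  {"dx": 0,"dy": 0,"dz": 0.9,"ax": 0,"ay": 0,"az": 0,"jaw": 0.7},
  {"dx": 0,"dy": 0,"dz": 0.9,"ax": 0,"ay": 0,"az": 0,"jaw": 0.7},
  {"dx": 0,"dy": 0,"dz": 0.9,"ax": 0,"ay": 0,"az": 0,"jaw": 0.7},
  {"dx": 0,"dy": 0,"dz": 0.9,"ax": 0,"ay": 0,"az": 0,"jaw": 0.7},
  {"dx": 0,"dy": 0,"dz": 0.9,"ax": 0,"ay": 0,"az": 0,"jaw": 0.7},
  {"dx": 0,"dy": 0,"dz": 0.5,"ax": 0,"ay": 0,"az": 0,"jaw": 0.7},
  {"dx": 0,"dy": 0,"dz": 0,"ax": 0,"ay": 0,"az": 0,"jaw": 1},
], force=20)

```text
time_s: 16.4
position: [530.2, -147.7, 274.8]
ee_rot: [0.305, 0.563, 0.733, -0.231]
contact_force: [-0.5, 0.5, 1.2]
opening: 83.3
grip_force: 0.0
```

```bash
python3 - <<'E'
from kin import *
print("t",s["time_s"],"q",s["joint_pos"].round(2),s["position"].round(0),"F",s["contact_force"].round(1))
for n in("top","side"):
    im,W=cloud(n); np.savez(n+"1.npz",im=im,W=W)
    m=(np.hypot(W[...,0]-541,W[...,1]+200)<45)&(W[...,2]>104)&(W[...,2]<118); w=W[m]
    print(n,len(w),((w.min(0)+w.max(0))/2).round(1),np.median(w,0).round(1))
# options for the second cup: pick lean/ place heading
for L in (-10,-25,-35,-45):
  for fl in (0,1):
    b=ik([485,347.7,90],28,L,fl); c=ik([485,347.7,250],28,L,fl)
    print("pick",L,fl,"%.5f"%b[1],b[0].round(2),b[2].round(2),"hi %.5f"%c[1],c[2].round(2))
    for y in (-60,-45,-30,-15,0,15):
        d=ik([522.7,-92.3,71],y,L+55,fl); h=ik([522.7,-92.3,290],y,L+55,fl)
        if d[1]<1e-5 and h[1]<1e-5: print("   place",y,d[0].round(2),d[2].round(2),"hi",h[0].round(2),h[2].round(2))
E
```

```text
t 16.4 q [ 0.16 -0.2   1.88 -0.79  1.42  0.01] [ 530. -148.  275.] F [-0.5  0.5  1.2]
top 371 [ 542.5 -200.   111. ] [ 543.3 -199.3  110.5]
side 764 [ 541.8 -201.5  110.1] [ 541.4 -203.5  109.9]
pick -10 0 0.00000 [ 0.53  0.38  1.43  0.01  1.5  -1.53] 1.07 hi 0.00000 0.95
   place -60 [ 0.23 -0.08  2.21 -0.94  0.99  0.24] 0.29 hi [ 0.23 -0.38  2.02 -0.77  1.32 -0.16] 0.48
   place -45 [ 0.14 -0.3   2.39 -0.96  0.77 -0.02] 0.11 hi [ 0.14 -0.61  2.18 -0.67  1.14 -0.49] 0.28
pick -10 1 0.00000 [0.53 0.38 1.43 0.01 1.5  1.61] 1.05 hi 0.00000 0.95
   place 15 [-0.73 -0.45  2.5   0.92  0.84  0.03] 0.0 hi [-0.73 -0.76  2.26  0.68  1.22  0.48] 0.13
pick -25 0 0.00000 [ 0.53  0.66  1.11  0.02  1.8  -1.53] 0.93 hi 0.00000 0.66
   place -60 [ 0.05 -0.14  2.13 -0.57  0.98 -0.19] 0.37 hi [ 0.05 -0.35  1.88 -0.47  1.37 -0.43] 0.54
   place -45 [-0.02 -0.28  2.25 -0.48  0.84 -0.54] 0.25 hi [-0.02 -0.48  1.98 -0.37  1.27 -0.76] 0.41
   place -30 [-0.13 -0.4   2.33 -0.29  0.73 -1.01] 0.17 hi [-0.13 -0.58  2.05 -0.21  1.2  -1.15] 0.31
   place -15 [-0.28 -0.46  2.38  0.01  0.7  -1.59] 0.12 hi [-0.28 -
[... 2739 characters left out ...]
0.1   1.53 -2.17] 0.49
pick -45 1 0.00000 [0.52 1.07 0.63 0.03 2.23 1.61] 0.5 hi 0.00000 0.26
   place -60 [-0.18 -0.04  1.95 -0.15  1.13  2.5 ] 0.16 hi [-0.18 -0.19  1.67 -0.13  1.55  2.44] 0.22
   place -45 [-0.2  -0.08  1.98 -0.11  1.1   2.2 ] 0.46 hi [-0.2  -0.22  1.7  -0.1   1.52  2.15] 0.51
   place -30 [-0.24 -0.1   2.   -0.06  1.07  1.88] 0.5 hi [-0.24 -0.25  1.72 -0.05  1.5   1.86] 0.64
   place -15 [-0.27 -0.12  2.02  0.    1.07  1.56] 0.48 hi [-0.27 -0.26  1.73  0.    1.5   1.56] 0.63
   place 0 [-0.31 -0.11  2.01  0.06  1.08  1.24] 0.49 hi [-0.31 -0.26  1.73  0.05  1.51  1.26] 0.63
   place 15 [-0.34 -0.1   2.    0.11  1.1   0.92] 0.5 hi [-0.34 -0.24  1.71  0.1   1.53  0.97] 0.65
```

Cup one is on peg_2: its base is 110 mm above the table and about 1 mm from the peg centre. For cup two I'll pick at lean -30° with the fingers swapped, then place at heading 22° and lean 25°.

```bash
cat > plan2.py <<'E'
from kin import *
def seq(g,yaw,lean,flip,n,check=True):
    st=read_state(); A=R.from_quat(np.roll(st["ee_rot"],-1)).as_matrix(); B=Rt(yaw,lean)
    if flip: B=B@np.diag([-1,-1,1])
    dp=np.array(g,float)+18.8*B[:,2]-st["position"]; rv=R.from_matrix(B@A.T).as_rotvec()
    print("t",round(st["time_s"],2),"q",st["joint_pos"].round(2),"grasp",(st["position"]-18.8*A[:,2]).round(1),"F",st["contact_force"].round(1),"open",round(st["opening"],1),"grip",round(st["grip_force"],1))
    print("dp",(dp/25).round(2),"rv",(rv/(np.pi/2)).round(3),"per row of",n,(dp/25/n).round(3),(rv/(np.pi/2)/n).round(4),"deg/row",np.degrees(np.linalg.norm(rv)/n).round(2))
    q=st["joint_pos"]; mx=0;mg=9;er=0
    for i in range(1,n+1):
        p=st["position"]+dp*i/n; M=R.from_rotvec(rv*i/n).as_matrix()@A
        f=lambda x:np.r_[(fk(x,ks)[0]-p)/100,R.from_matrix((fk(x,ks)[1]@T0).T@M).as_rotvec()]
        r=least_squares(f,np.clip(q,lo+1e-3,hi-1e-3),bounds=(lo,hi)); mx=max(mx,abs(r.x-q).max());q=r.x;mg=min(mg,np.minimum(q-lo,hi-q).min());er=max(er,r.cost)
    print("end q",q.round(2),"max step",mx.round(3),"min margin",mg.round(2),"err %.5f"%er)
if __name__=="__main__":
    a=[float(x) for x in sys.argv[1:]]; seq(a[:3],a[3],a[4],a[5],int(a[6]))
E
python3 plan2.py 489.4 349.9 260 28 -30 1 20
```

```text
t 16.5 q [ 0.16 -0.2   1.88 -0.79  1.42  0.01] grasp [ 525.6 -135.   284.9] F [-0.4  0.8 -0.3] open 89.9 grip 0.0
dp [-1.92 19.73 -1.12] rv [ 0.165 -0.071 -0.851] per row of 20 [-0.096  0.987 -0.056] [ 0.0082 -0.0035 -0.0425] deg/row 3.91
end q [0.52 0.69 0.79 0.02 2.19 1.61] max step 0.092 min margin 0.54 err 0.00000
```

Request:
jog_arm([
  {"dx": -0.1,"dy": 0.98,"dz": -0.05,"ax": 0.008,"ay": -0.0035,"az": -0.0425,"jaw": 1},
  {"dx": -0.1,"dy": 0.98,"dz": -0.05,"ax": 0.008,"ay": -0.0035,"az": -0.0425,"jaw": 1},
  {"dx": -0.1,"dy": 0.98,"dz": -0.05,"ax": 0.008,"ay": -0.0035,"az": -0.0425,"jaw": 1},
  {"dx": -0.1,"dy": 0.98,"dz": -0.05,"ax": 0.008,"ay": -0.0035,"az": -0.0425,"jaw": 1},
  {"dx": -0.1,"dy": 0.98,"dz": -0.05,"ax": 0.008,"ay": -0.0035,"az": -0.0425,"jaw": 1},
  {"dx": -0.1,"dy": 0.98,"dz": -0.05,"ax": 0.008,"ay": -0.0035,"az": -0.0425,"jaw": 1},
  {"dx": -0.1,"dy": 0.98,"dz": -0.05,"ax": 0.008,"ay": -0.0035,"az": -0.0425,"jaw": 1},
  {"dx": -0.1,"dy": 0.98,"dz": -0.05,"ax": 0.008,"ay": -0.0035,"az": -0.0425,"jaw": 1},
  {"dx": -0.1,"dy": 0.98,"dz": -0.05,"ax": 0.008,"ay": -0.0035,"az": -0.0425,"jaw": 1},
  {"dx": -0.1,"dy": 0.98,"dz": -0.05,"ax": 0.008,"ay": -0.0035,"az": -0.0425,"jaw": 1},
  {"dx": -0.1,"dy": 0.98,"dz": -0.05,"ax": 0.008,"ay": -0.0035,"az": -0.0425,"jaw": 1},
  {"dx": -0.1,"dy": 0.98,"dz": -0.05,"ax": 0.008,"ay": -0.0035,"az": -0.0425,"jaw": 1},
  {"dx": -0.1,"dy": 0.98,"dz": -0.05,"ax": 0.008,"ay": -0.0035,"az": -0.0425,"jaw": 1},
  {"dx": -0.1,"dy": 0.98,"dz": -0.05,"ax": 0.008,"ay": -0.0035,"az": -0.0425,"jaw": 1},
  {"dx": -0.1,"dy": 0.98,"dz": -0.05,"ax": 0.008,"ay": -0.0035,"az": -0.0425,"jaw": 1},
  {"dx": -0.1,"dy": 0.98,"dz": -0.05,"ax": 0.008,"ay": -0.0035,"az": -0.0425,"jaw": 1},
  {"dx": -0.1,"dy": 0.98,"dz": -0.05,"ax": 0.008,"ay": -0.0035,"az": -0.0425,"jaw": 1},
  {"dx": -0.1,"dy": 0.98,"dz": -0.05,"ax": 0.008,"ay": -0.0035,"az": -0.0425,"jaw": 1},
  {"dx": -0.1,"dy": 0.98,"dz": -0.05,"ax": 0.008,"ay": -0.0035,"az": -0.0425,"jaw": 1},
  {"dx": -0.1,"dy": 0.98,"dz": -0.05,"ax": 0.008,"ay": -0.0035,"az": -0.0425,"jaw": 1},
], force=20)

```text
time_s: 18.5
position: [478.6, 342.6, 245.1]
ee_rot: [0.065, 0.936, 0.232, -0.256]
contact_force: [-0.2, 0.7, -0.7]
opening: 93.1
grip_force: 0.0
```

Request:
jog_arm([
  {"dx": 0,"dy": 0,"dz": 0,"ax": 0,"ay": 0,"az": 0,"jaw": 1},
  {"dx": 0,"dy": 0,"dz": 0,"ax": 0,"ay": 0,"az": 0,"jaw": 1},
], force=20)

```text
time_s: 18.7
position: [479.0, 341.1, 245.8]
ee_rot: [0.065, 0.936, 0.234, -0.256]
contact_force: [-0.0, -0.2, 0.0]
opening: 93.2
grip_force: 0.0
```

```bash
python3 plan2.py 489.4 349.9 160 28 -30 1 8
```

```text
t 18.7 q [0.52 0.69 0.79 0.02 2.2  1.61] grasp [487.4 345.7 262. ] F [-0.  -0.2  0. ] open 93.2 grip 0.0
dp [ 0.08  0.18 -4.08] rv [ 0.005 -0.005 -0.002] per row of 8 [ 0.011  0.022 -0.51 ] [ 0.0006 -0.0006 -0.0002] deg/row 0.08
end q [0.52 0.72 0.92 0.02 2.02 1.61] max step 0.023 min margin 0.56 err 0.00000
```

Request:
jog_arm([
  {"dx": 0.08,"dy": 0.18,"dz": -0.5,"ax": 0.005,"ay": -0.005,"az": -0.002,"jaw": 1},
  {"dx": 0,"dy": 0,"dz": -0.7,"ax": 0,"ay": 0,"az": 0,"jaw": 1},
  {"dx": 0,"dy": 0,"dz": -0.7,"ax": 0,"ay": 0,"az": 0,"jaw": 1},
  {"dx": 0,"dy": 0,"dz": -0.7,"ax": 0,"ay": 0,"az": 0,"jaw": 1},
  {"dx": 0,"dy": 0,"dz": -0.7,"ax": 0,"ay": 0,"az": 0,"jaw": 1},
  {"dx": 0,"dy": 0,"dz": -0.5,"ax": 0,"ay": 0,"az": 0,"jaw": 1},
  {"dx": 0,"dy": 0,"dz": -0.3,"ax": 0,"ay": 0,"az": 0,"jaw": 1},
  {"dx": 0,"dy": 0,"dz": 0,"ax": 0,"ay": 0,"az": 0,"jaw": 1},
], force=20)

```text
time_s: 19.5
position: [480.8, 346.1, 143.4]
ee_rot: [0.062, 0.938, 0.233, -0.251]
contact_force: [-0.6, -0.1, 0.2]
opening: 92.9
grip_force: 0.0
```

```bash
python3 plan2.py 489.4 349.9 93.5 28 -30 1 8;  python3 - <<'E'
from h import *
im,W=cloud("side"); save("s7.png",cv2.resize(im[60:260,180:380],None,fx=2.8,fy=2.8,interpolation=cv2.INTER_CUBIC))
E
```

```text
t 19.5 q [0.52 0.72 0.93 0.02 2.02 1.61] grasp [489.1 350.4 159.7] F [-0.6 -0.1  0.2] open 92.9 grip 0.0
dp [ 0.01 -0.02 -2.65] rv [-0.001  0.     0.001] per row of 8 [ 0.002 -0.003 -0.331] [-0.0001  0.      0.0002] deg/row 0.02
end q [0.52 0.77 0.98 0.02 1.92 1.61] max step 0.013 min margin 0.73 err 0.00000
```

View pics/s7.png

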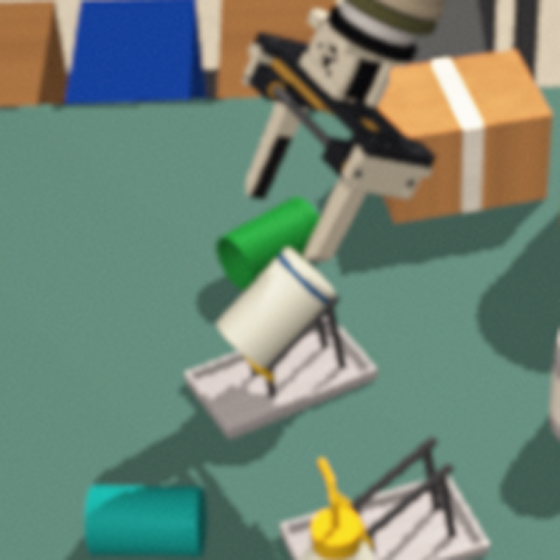

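The crop shows the open fingers, at (265,165) and (335,220), aligned above and on both sides of the blue-banded cup at (275,305). The green look-alike at (265,240) lies beyond. I'll descend and grip.

Request:
jog_arm([
  {"dx": 0,"dy": 0,"dz": -0.5,"ax": 0,"ay": 0,"az": 0,"jaw": 1},
  {"dx": 0,"dy": 0,"dz": -0.5,"ax": 0,"ay": 0,"az": 0,"jaw": 1},
  {"dx": 0,"dy": 0,"dz": -0.5,"ax": 0,"ay": 0,"az": 0,"jaw": 1},
  {"dx": 0,"dy": 0,"dz": -0.5,"ax": 0,"ay": 0,"az": 0,"jaw": 1},
  {"dx": 0,"dy": 0,"dz": -0.4,"ax": 0,"ay": 0,"az": 0,"jaw": 1},
  {"dx": 0,"dy": 0,"dz": -0.25,"ax": 0,"ay": 0,"az": 0,"jaw": 1},
  {"dx": 0,"dy": 0,"dz": 0,"ax": 0,"ay": 0,"az": 0,"jaw": 1},
  {"dx": 0,"dy": 0,"dz": 0,"ax": 0,"ay": 0,"az": 0,"jaw": 1},
], force=10)

```text
time_s: 20.35
position: [481.4, 346.5, 78.8]
ee_rot: [0.061, 0.938, 0.233, -0.25]
contact_force: [-0.2, -0.4, 0.1]
opening: 92.7
grip_force: 0.0
```

Request:
jog_arm([
  {"dx": 0,"dy": 0,"dz": 0,"ax": 0,"ay": 0,"az": 0,"jaw": 0.35},
  {"dx": 0,"dy": 0,"dz": 0,"ax": 0,"ay": 0,"az": 0,"jaw": 0.35},
  {"dx": 0,"dy": 0,"dz": 0,"ax": 0,"ay": 0,"az": 0,"jaw": 0.35},
  {"dx": 0,"dy": 0,"dz": 0,"ax": 0,"ay": 0,"az": 0,"jaw": -1},
  {"dx": 0,"dy": 0,"dz": 0,"ax": 0,"ay": 0,"az": 0,"jaw": -1},
  {"dx": 0,"dy": 0,"dz": 0,"ax": 0,"ay": 0,"az": 0,"jaw": -1},
  {"dx": 0,"dy": 0,"dz": 0,"ax": 0,"ay": 0,"az": 0,"jaw": -1},
], force=10)

```text
time_s: 21.05
position: [482.1, 345.0, 79.3]
ee_rot: [0.062, 0.938, 0.232, -0.25]
contact_force: [1.7, -5.9, 4.0]
opening: 58.3
grip_force: 10.0
```

Request:
jog_arm([
  {"dx": 0,"dy": 0,"dz": 0,"ax": 0,"ay": 0,"az": 0,"jaw": -1},
  {"dx": 0,"dy": 0,"dz": 0,"ax": 0,"ay": 0,"az": 0,"jaw": -1},
], force=20)

```text
time_s: 21.25
position: [482.1, 344.9, 79.3]
ee_rot: [0.062, 0.938, 0.232, -0.25]
contact_force: [2.0, -6.4, 4.4]
opening: 57.9
grip_force: 20.0
```

Request:
jog_arm([
  {"dx": 0,"dy": 0,"dz": 0.1,"ax": 0,"ay": 0,"az": 0,"jaw": -1},
  {"dx": 0,"dy": 0,"dz": 0.2,"ax": 0,"ay": 0,"az": 0,"jaw": -1},
  {"dx": 0,"dy": 0,"dz": 0.4,"ax": 0,"ay": 0,"az": 0,"jaw": -1},
  {"dx": 0,"dy": 0,"dz": 0.6,"ax": 0,"ay": 0,"az": 0,"jaw": -1},
  {"dx": 0,"dy": 0,"dz": 0.7,"ax": 0,"ay": 0,"az": 0,"jaw": -1},
  {"dx": 0,"dy": 0,"dz": 0.7,"ax": 0,"ay": 0,"az": 0,"jaw": -1},
  {"dx": 0,"dy": 0,"dz": 0.7,"ax": 0,"ay": 0,"az": 0,"jaw": -1},
  {"dx": 0,"dy": 0,"dz": 0.7,"ax": 0,"ay": 0,"az": 0,"jaw": -1},
  {"dx": 0,"dy": 0,"dz": 0.7,"ax": 0,"ay": 0,"az": 0,"jaw": -1},
  {"dx": 0,"dy": 0,"dz": 0.7,"ax": 0,"ay": 0,"az": 0,"jaw": -1},
  {"dx": 0,"dy": 0,"dz": 0.7,"ax": 0,"ay": 0,"az": 0,"jaw": -1},
  {"dx": 0,"dy": 0,"dz": 0.4,"ax": 0,"ay": 0,"az": 0,"jaw": -1},
  {"dx": 0,"dy": 0,"dz": 0,"ax": 0,"ay": 0,"az": 0,"jaw": -1},
], force=20)

```text
time_s: 22.55
position: [482.0, 346.8, 245.7]
ee_rot: [0.061, 0.938, 0.233, -0.248]
contact_force: [0.4, 0.7, 0.3]
opening: 57.8
grip_force: 20.0
```

```bash
python3 plan2.py 510 -92.3 295 22 25 1 20
```

```text
t 22.55 q [0.52 0.68 0.79 0.02 2.18 1.62] grasp [490.3 351.1 262. ] F [0.4 0.7 0.3] open 57.8 grip 20.0
dp [  1.41 -17.45   1.29] rv [ 0.255 -0.551 -0.061] per row of 20 [ 0.071 -0.872  0.065] [ 0.0128 -0.0275 -0.003 ] deg/row 2.75
end q [-0.53 -0.48  1.94  0.35  1.41  0.64] max step 0.108 min margin 0.41 err 0.00000
```

Request:
jog_arm([
  {"dx": 0.1,"dy": -0.6,"dz": 0.3,"ax": 0.0128,"ay": -0.0275,"az": -0.003,"jaw": -1},
  {"dx": 0.1,"dy": -0.9,"dz": 0.3,"ax": 0.0128,"ay": -0.0275,"az": -0.003,"jaw": -1},
  {"dx": 0.1,"dy": -0.9,"dz": 0.3,"ax": 0.0128,"ay": -0.0275,"az": -0.003,"jaw": -1},
  {"dx": 0.1,"dy": -0.9,"dz": 0.3,"ax": 0.0128,"ay": -0.0275,"az": -0.003,"jaw": -1},
  {"dx": 0.1,"dy": -0.9,"dz": 0.1,"ax": 0.0128,"ay": -0.0275,"az": -0.003,"jaw": -1},
  {"dx": 0.1,"dy": -0.9,"dz": 0,"ax": 0.0128,"ay": -0.0275,"az": -0.003,"jaw": -1},
  {"dx": 0.1,"dy": -0.9,"dz": 0,"ax": 0.0128,"ay": -0.0275,"az": -0.003,"jaw": -1},
  {"dx": 0.1,"dy": -0.9,"dz": 0,"ax": 0.0128,"ay": -0.0275,"az": -0.003,"jaw": -1},
  {"dx": 0.1,"dy": -0.9,"dz": 0,"ax": 0.0128,"ay": -0.0275,"az": -0.003,"jaw": -1},
  {"dx": 0.1,"dy": -0.9,"dz": 0,"ax": 0.0128,"ay": -0.0275,"az": -0.003,"jaw": -1},
  {"dx": 0.1,"dy": -0.9,"dz": 0,"ax": 0.0128,"ay": -0.0275,"az": -0.003,"jaw": -1},
  {"dx": 0.1,"dy": -0.9,"dz": 0,"ax": 0.0128,"ay": -0.0275,"az": -0.003,"jaw": -1},
  {"dx": 0.1,"dy": -0.9,"dz": 0,"ax": 0.0128,"ay": -0.0275,"az": -0.003,"jaw": -1},
  {"dx": 0.1,"dy": -0.9,"dz": 0,"ax": 0.0128,"ay": -0.0275,"az": -0.003,"jaw": -1},
  {"dx": 0.1,"dy": -0.9,"dz": 0,"ax": 0.0128,"ay": -0.0275,"az": -0.003,"jaw": -1},
  {"dx": 0.1,"dy": -0.9,"dz": 0,"ax": 0.0128,"ay": -0.0275,"az": -0.003,"jaw": -1},
  {"dx": 0.1,"dy": -0.9,"dz": 0,"ax": 0.0128,"ay": -0.0275,"az": -0.003,"jaw": -1},
  {"dx": 0.1,"dy": -0.9,"dz": 0,"ax": 0.0128,"ay": -0.0275,"az": -0.003,"jaw": -1},
  {"dx": 0.1,"dy": -0.9,"dz": 0,"ax": 0.0128,"ay": -0.0275,"az": -0.003,"jaw": -1},
  {"dx": 0,"dy": -0.6,"dz": 0,"ax": 0.0128,"ay": -0.0275,"az": -0.003,"jaw": -1},
], force=20)

```text
time_s: 24.55
position: [528.4, -89.8, 275.0]
ee_rot: [-0.042, 0.959, 0.186, 0.211]
contact_force: [0.4, 0.5, -0.7]
opening: 57.8
grip_force: 20.0
```

Request:
jog_arm([
  {"dx": 0,"dy": 0,"dz": 0,"ax": 0,"ay": 0,"az": 0,"jaw": -1},
  {"dx": 0,"dy": 0,"dz": 0,"ax": 0,"ay": 0,"az": 0,"jaw": -1},
], force=20)

```text
time_s: 24.75
position: [528.2, -88.8, 275.2]
ee_rot: [-0.042, 0.959, 0.186, 0.209]
contact_force: [0.3, 0.0, 0.3]
opening: 57.8
grip_force: 20.0
```

```bash
python3 plan2.py 522.7 -92.3 185 22 25 1 15; python3 -c "
from look import *
look('s8.png',(200,160,440,400))"
```

```text
t 24.75 q [-0.52 -0.44  1.92  0.34  1.4   0.66] grasp [520.9 -91.8 292.3] F [0.3 0.  0.3] open 57.8 grip 20.0
dp [ 0.07 -0.02 -4.29] rv [ 0.    -0.004  0.   ] per row of 15 [ 0.005 -0.001 -0.286] [ 0.     -0.0003  0.    ] deg/row 0.02
end q [-0.52 -0.4   2.08  0.36  1.2   0.58] max step 0.014 min margin 0.42 err 0.00000
789 axis at grasp z [520.3 -90.9] slopes [-0.004 -0.032] med 0.69 zmin [233.7 234.8]
```

Request:
jog_arm([
  {"dx": 0.09,"dy": -0.04,"dz": -0.3,"ax": 0,"ay": -0.004,"az": 0,"jaw": -1},
  {"dx": 0,"dy": 0,"dz": -0.6,"ax": 0,"ay": 0,"az": 0,"jaw": -1},
  {"dx": 0,"dy": 0,"dz": -0.7,"ax": 0,"ay": 0,"az": 0,"jaw": -1},
  {"dx": 0,"dy": 0,"dz": -0.7,"ax": 0,"ay": 0,"az": 0,"jaw": -1},
  {"dx": 0,"dy": 0,"dz": -0.7,"ax": 0,"ay": 0,"az": 0,"jaw": -1},
  {"dx": 0,"dy": 0,"dz": -0.6,"ax": 0,"ay": 0,"az": 0,"jaw": -1},
  {"dx": 0,"dy": 0,"dz": -0.4,"ax": 0,"ay": 0,"az": 0,"jaw": -1},
  {"dx": 0,"dy": 0,"dz": -0.2,"ax": 0,"ay": 0,"az": 0,"jaw": -1},
  {"dx": 0,"dy": 0,"dz": 0,"ax": 0,"ay": 0,"az": 0,"jaw": -1},
  {"dx": 0,"dy": 0,"dz": 0,"ax": 0,"ay": 0,"az": 0,"jaw": -1},
], force=20)

```text
time_s: 25.85
position: [531.5, -89.7, 171.8]
ee_rot: [-0.041, 0.958, 0.187, 0.214]
contact_force: [0.4, -0.3, 0.2]
opening: 57.8
grip_force: 20.0
```

```bash
python3 plan2.py 522.7 -92.3 80 22 25 1 15; python3 -c "
from look import *
look('s9.png',(200,180,440,420))"
```

```text
t 25.85 q [-0.52 -0.4   2.08  0.36  1.2   0.58] grasp [524.1 -92.7 188.8] F [ 0.4 -0.3  0.2] open 57.8 grip 20.0
dp [-0.06  0.02 -4.35] rv [ 0.001  0.002 -0.001] per row of 15 [-0.004  0.001 -0.29 ] [ 0.0001  0.0001 -0.0001] deg/row 0.01
end q [-0.52 -0.28  2.19  0.41  0.98  0.48] max step 0.015 min margin 0.31 err 0.00000
577 axis at grasp z [522.6 -93.2] slopes [-0.021 -0.047] med 0.83 zmin [130.7 131.9]
```

View pics/s9.png

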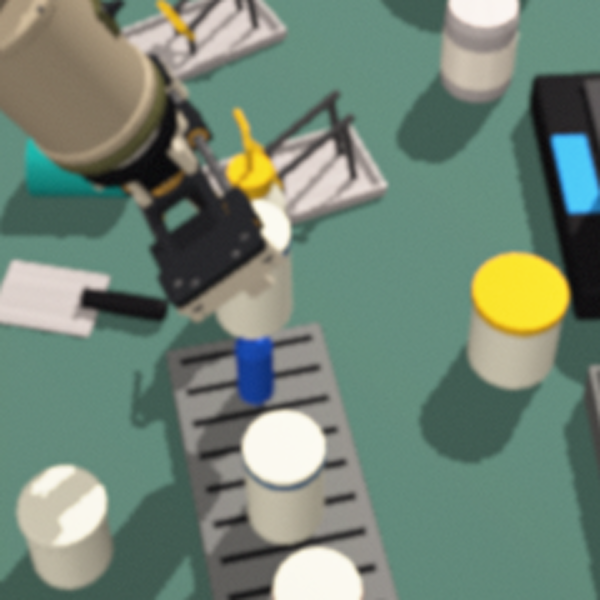

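The crop shows the second cup centred over peg_1 (255,370). The first cup sits on peg_2 at (285,475), and the bottle is clear. I'll lower to about 12 mm above the board.

Request:
jog_arm([
  {"dx": 0,"dy": 0.03,"dz": -0.3,"ax": 0,"ay": 0,"az": 0,"jaw": -1},
  {"dx": 0,"dy": 0,"dz": -0.5,"ax": 0,"ay": 0,"az": 0,"jaw": -1},
  {"dx": 0,"dy": 0,"dz": -0.5,"ax": 0,"ay": 0,"az": 0,"jaw": -1},
  {"dx": 0,"dy": 0,"dz": -0.5,"ax": 0,"ay": 0,"az": 0,"jaw": -1},
  {"dx": 0,"dy": 0,"dz": -0.5,"ax": 0,"ay": 0,"az": 0,"jaw": -1},
  {"dx": 0,"dy": 0,"dz": -0.5,"ax": 0,"ay": 0,"az": 0,"jaw": -1},
  {"dx": 0,"dy": 0,"dz": -0.5,"ax": 0,"ay": 0,"az": 0,"jaw": -1},
  {"dx": 0,"dy": 0,"dz": -0.4,"ax": 0,"ay": 0,"az": 0,"jaw": -1},
  {"dx": 0,"dy": 0,"dz": -0.2,"ax": 0,"ay": 0,"az": 0,"jaw": -1},
  {"dx": 0,"dy": 0,"dz": 0,"ax": 0,"ay": 0,"az": 0,"jaw": -1},
  {"dx": 0,"dy": 0,"dz": 0,"ax": 0,"ay": 0,"az": 0,"jaw": -1},
], force=20)

```text
time_s: 27.05
position: [531.4, -89.0, 74.0]
ee_rot: [-0.041, 0.958, 0.187, 0.214]
contact_force: [-0.2, -0.2, -0.4]
opening: 57.5
grip_force: 20.0
```

```bash
python3 plan2.py 522.7 -92.3 80 22 25 1 5; python3 -c "
from look import *
look('s10.png',(200,180,440,420))"
```

```text
t 27.05 q [-0.52 -0.29  2.18  0.4   1.01  0.49] grasp [524.  -91.9  91. ] F [-0.2 -0.2 -0.4] open 57.5 grip 20.0
dp [-0.05 -0.01 -0.44] rv [ 0.001  0.002 -0.001] per row of 5 [-0.011 -0.003 -0.088] [ 0.0001  0.0003 -0.0002] deg/row 0.04
end q [-0.52 -0.28  2.19  0.41  0.99  0.48] max step 0.004 min margin 0.31 err 0.00000
406 axis at grasp z [522.3 -93. ] slopes [-0.021 -0.063] med 0.8 zmin [32.4 33.2]
```

Request:
jog_arm([
  {"dx": 0,"dy": 0,"dz": -0.12,"ax": 0,"ay": 0,"az": 0,"jaw": -1},
  {"dx": 0,"dy": 0,"dz": -0.12,"ax": 0,"ay": 0,"az": 0,"jaw": -1},
  {"dx": 0,"dy": 0,"dz": -0.08,"ax": 0,"ay": 0,"az": 0,"jaw": -1},
  {"dx": 0,"dy": 0,"dz": 0,"ax": 0,"ay": 0,"az": 0,"jaw": -1},
], force=20)

```text
time_s: 27.55
position: [530.7, -88.7, 65.0]
ee_rot: [-0.041, 0.958, 0.187, 0.213]
contact_force: [0.1, 0.4, -0.4]
opening: 58.1
grip_force: 20.0
```

Request:
jog_arm([
  {"dx": 0,"dy": 0,"dz": -0.05,"ax": 0,"ay": 0,"az": 0,"jaw": -1},
  {"dx": 0,"dy": 0,"dz": 0,"ax": 0,"ay": 0,"az": 0,"jaw": -1},
], force=20)

```text
time_s: 27.75
position: [531.0, -88.8, 64.2]
ee_rot: [-0.041, 0.958, 0.187, 0.213]
contact_force: [0.1, -0.3, -0.3]
opening: 57.7
grip_force: 20.0
```

Request:
jog_arm([
  {"dx": 0,"dy": 0,"dz": -0.04,"ax": 0,"ay": 0,"az": 0,"jaw": -1},
  {"dx": 0,"dy": 0,"dz": 0,"ax": 0,"ay": 0,"az": 0,"jaw": -1},
], force=20)

```text
time_s: 27.95
position: [531.2, -88.9, 63.5]
ee_rot: [-0.041, 0.958, 0.187, 0.214]
contact_force: [0.3, -0.3, -0.3]
opening: 57.7
grip_force: 20.0
```

Request:
jog_arm([
  {"dx": 0,"dy": 0,"dz": -0.04,"ax": 0,"ay": 0,"az": 0,"jaw": -1},
  {"dx": 0,"dy": 0,"dz": 0,"ax": 0,"ay": 0,"az": 0,"jaw": -1},
], force=20)

```text
time_s: 28.15
position: [531.8, -88.9, 63.3]
ee_rot: [-0.041, 0.958, 0.187, 0.214]
contact_force: [-2.4, 1.0, 4.9]
opening: 57.8
grip_force: 20.0
```

Request:
jog_arm([
  {"dx": 0,"dy": 0,"dz": -0.04,"ax": 0,"ay": 0,"az": 0,"jaw": -1},
  {"dx": 0,"dy": 0,"dz": 0,"ax": 0,"ay": 0,"az": 0,"jaw": -1},
], force=20)

```text
time_s: 28.35
position: [532.3, -89.0, 63.2]
ee_rot: [-0.041, 0.958, 0.187, 0.215]
contact_force: [-4.9, 1.1, 12.8]
opening: 57.6
grip_force: 20.0
```

Request:
jog_arm([
  {"dx": 0,"dy": 0,"dz": 0.04,"ax": 0,"ay": 0,"az": 0,"jaw": -1},
  {"dx": 0,"dy": 0,"dz": 0,"ax": 0,"ay": 0,"az": 0,"jaw": 0.35},
  {"dx": 0,"dy": 0,"dz": 0,"ax": 0,"ay": 0,"az": 0,"jaw": 0.5},
  {"dx": 0,"dy": 0,"dz": 0,"ax": 0,"ay": 0,"az": 0,"jaw": 0.6},
  {"dx": 0,"dy": 0,"dz": 0,"ax": 0,"ay": 0,"az": 0,"jaw": 0.7},
  {"dx": 0,"dy": 0,"dz": 0,"ax": 0,"ay": 0,"az": 0,"jaw": 0.7},
], force=5)

```text
time_s: 28.95
position: [531.0, -88.8, 62.2]
ee_rot: [-0.041, 0.958, 0.187, 0.213]
contact_force: [0.0, 0.2, -1.2]
opening: 78.6
grip_force: 0.0
```

Request:
jog_arm([
  {"dx": -0.12,"dy": -0.05,"dz": 0.27,"ax": 0,"ay": 0,"az": 0,"jaw": 0.7},
  {"dx": -0.24,"dy": -0.1,"dz": 0.54,"ax": 0,"ay": 0,"az": 0,"jaw": 0.7},
  {"dx": -0.24,"dy": -0.1,"dz": 0.54,"ax": 0,"ay": 0,"az": 0,"jaw": 0.7},
  {"dx": -0.36,"dy": -0.14,"dz": 0.81,"ax": 0,"ay": 0,"az": 0,"jaw": 0.7},
  {"dx": -0.36,"dy": -0.14,"dz": 0.81,"ax": 0,"ay": 0,"az": 0,"jaw": 0.7},
  {"dx": -0.36,"dy": -0.14,"dz": 0.81,"ax": 0,"ay": 0,"az": 0,"jaw": 0.7},
  {"dx": -0.2,"dy": 0,"dz": 0.9,"ax": 0,"ay": 0,"az": 0,"jaw": 0.7},
  {"dx": -0.2,"dy": 0,"dz": 0.9,"ax": 0,"ay": 0,"az": 0,"jaw": 0.7},
  {"dx": -0.2,"dy": 0,"dz": 0.9,"ax": 0,"ay": 0,"az": 0,"jaw": 0.7},
  {"dx": -0.2,"dy": 0,"dz": 0.9,"ax": 0,"ay": 0,"az": 0,"jaw": 0.7},
  {"dx": 0,"dy": 0,"dz": 0.4,"ax": 0,"ay": 0,"az": 0,"jaw": 0.7},
  {"dx": 0,"dy": 0,"dz": 0,"ax": 0,"ay": 0,"az": 0,"jaw": 0.7},
  {"dx": 0,"dy": 0,"dz": 0,"ax": 0,"ay": 0,"az": 0,"jaw": 0.7},
], force=5)

```text
time_s: 30.25
position: [468.9, -105.5, 256.0]
ee_rot: [-0.041, 0.958, 0.187, 0.213]
contact_force: [-0.3, -0.5, 0.3]
opening: 79.0
grip_force: 0.0
```

```bash
python3 - <<'E'
from h import *
s=read_state(); print(s["time_s"],s["position"].round(0),s["contact_force"].round(1),s["joint_pos"].round(2))
for n in("top","side"):
    im,W=cloud(n)
    for nm,x,y,z in(("p2",541,-201,110),("p1",523,-92,110),("dry",560,-310,110)):
        m=(np.hypot(W[...,0]-x,W[...,1]-y)<40)&(abs(W[...,2]-z)<7); w=W[m]
        if len(w): 
            print(n,nm,len(w),((w.min(0)+w.max(0))/2).round(1),"z",np.median(w[:,2]).round(1),"slope",np.linalg.lstsq(np.c_[w[:,:2]-w[:,:2].mean(0),np.ones(len(w))],w[:,2],rcond=None)[0][:2].round(3))
    if n=="side": save("s11.png",im)
E
```

```text
30.25 [ 469. -106.  256.] [-0.3 -0.5  0.3] [-0.64 -0.59  2.06  0.37  1.45  0.54]
top p2 373 [ 542.5 -199.9  109.9] z 110.0 slope [-0.003  0.007]
top p1 376 [523.9 -89.2 110. ] z 110.1 slope [0.021 0.003]
top dry 387 [ 560.5 -308.7  110. ] z 110.0 slope [0.007 0.009]
side p2 782 [ 541.8 -201.7  109.1] z 110.0 slope [-0.003  0.023]
side p1 643 [522.8 -91.2 109.1] z 110.1 slope [-0.004  0.013]
side dry 958 [ 559.  -311.8  109.3] z 109.9 slope [0.001 0.018]
```

View pics/s11.png

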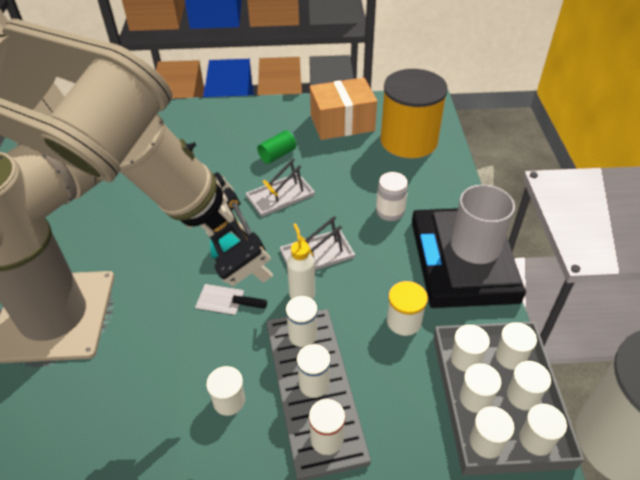

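Both blue-band cups stand flat on their pegs at (301,320) and (314,370). The red-band cup at (327,427) and the bystanders look unmoved, and the arm is clear. Handing in.

```bash
python3 -c "
from bench import job_done
print(job_done())"
```

```text
the job is handed in; nothing more can be done
None
```

Both cups stand upside down and flat on their free pegs, each measured within about 4 mm of its peg centre; the dry cup measured in place, the other bystanders looked unmoved in the final picture, and the job is handed in (no verdict was returned).

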